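# Hub on the shaft, offset lever held level above it

### The job

Fit the square-bored drive hub onto the square shaft of the gear housing, fully down on its shoulder, and let go of it. Then lift the counterweighted offset lever by its balance point and hold it level and still a few centimetres above the tip of the shaft, its square bore centred over the shaft and turned so that the sides of bore and shaft line up, ready to be lowered straight on. Finish while still holding it there, and leave the other things on the bench where they are.

Things in the scene. Friction and masses are not known exactly. Their poses are not given: they have to be found in the camera images.
- gear_housing: Grey gear housing on an aluminium foot plate (124 x 96 x 10 mm), fixed to the bench; the body is 92 x 74 mm, its top at 42 mm. From its middle a square steel shaft, 14 x 14 mm, stands upright, its sides parallel to the housing's x and y. Origin: centre of the underside, below the shaft; z up, x along the long side.
- shaft_seat (a point): On the shaft's axis, on top of the round shoulder (34 mm diameter, 45 mm above the bench) from which the shaft rises and on which the hub comes to rest; axes as the housing.
- shaft_tip (a point): Centre of the shaft's top end, 60 mm above shaft_seat (105 mm above the bench); the last 6 mm taper to about 10 mm square. Axes as the housing.
- drive_hub: Loose aluminium drive hub, 140 g: an upright block 34 x 34 mm, 42 mm tall, with a round flange (58 mm across, 7 mm thick) round its foot and a 16.5 mm square bore right through along z. Origin: centre of the underside, z up; x and y square to the block's faces and bore's sides, so it goes on in any of four turns. Grip two opposite faces, fingertips above the flange.
- offset_lever: Loose lever, 0.45 kg, 227 mm long, lying flat: an aluminium bar 14 mm wide, 26 mm tall; at its -x end a 36 x 36 x 26 mm eye with a 16.5 mm square upright bore (sides along the lever's x and y); at +x a round steel counterweight, 37 mm across, 33 mm high, centred 62 mm from the origin. Origin: under the balance point, on the flat underside; x along the bar to the counterweight, z up.
- lever_balance (a point): Balance point (centre of mass) of the lever: on the bar, 13 mm above its underside, midway between two thin scribed lines across the bar's top that are 26 mm apart, nearer the counterweight than the eye. The bar is clear for 43 mm towards the counterweight and 112 mm towards the eye. Axes as the lever.
- lever_bore (a point): Centre of the lower mouth of the square bore in the lever's eye, 130 mm from the balance point along -x, level with the underside. Axes as the lever.
- dish: Bystander: small clear round dish, 60 mm across, 14 mm high. Origin: centre of the underside.
- marker: Bystander: black marker pen, 138 mm long, 13 mm thick, lying behind the gear housing. Origin: centre of the underside.
- vial: Bystander: small vial with a grey cap, 23 mm across, 51 mm tall, standing. Origin: centre of the underside.
- tweezers: Bystander: steel forceps, 128 mm long, 9 mm high, lying. Origin: centre of the underside.
Things that resemble listed ones, but are neither listed nor needed, are in the scene too. Of the things like the drive_hub, leave any that is green; of the rest the smaller one is meant.

How it is judged:
By the outcome, as a careful person would: the job done as asked, in the order asked, and still so for the second after the job is handed in, while the arm keeps its last pose, push and grip.
It also fails if it takes over 72 s, if anything falls off the work surface, if the arm or the gripper's body presses on something with over 40 N, if the wrist force passes 120 N, or if a joint passes its speed limit or range.

### The arm

A 6-joint arm with a two-finger parallel gripper is mounted at the origin on a cart in front of the work surface, level with it; the furniture and walls round the work are solid. World frame = base frame: x ahead of the robot, y to its left, z up, the work surface at z = 0. Lengths are in mm, angles in degrees, forces in N, time in s.
With the tool pointing down it reaches from about 300 to 850 mm from the base axis. Payload 4.2 kg.
Tool frame: the origin (TCP) lies at the very end of the fingers, on their centre line; the grasp point (between the pads) lies 19 mm behind it; x points along the fingers, y is the direction in which the jaws open and shut, and the axes are right-handed (so a half turn about x gives the same grasp; the last joint's range is limited). The gripper opens to 91 mm and grips with 3 to 60 N. Pads are 32 mm wide; open, the fingers measure 118 mm over their backs; the gripper's body (76 mm by 178 mm) begins 60 mm behind the grasp point.
Start: joints at [62.338, 18.312, 89.639, -0, 72.044, -1.146], TCP at [256.717, 514.529, 213.976] pointing down, gripper open.
Joint ranges: [-177.97, 177.97], [-48.28, 115.42], [12.27, 149.76], [-77.06, 257.06], [2.81, 150.46], [-146.56, 146.56]. Speed limits (degrees/s): [147.25, 147.25, 180, 180, 180, 180].

### API

Orientations are given as [roll, pitch, yaw] about the fixed x, y, z axes, in that order (R = Rz(yaw) Ry(pitch) Rx(roll)).
In Python, from workcell import sensors, grab_frame, job_done, finder gives the robot as it stands.
- The arm moves only by the tool play_rows, never from a script. Its argument "motion" is a list of rows, each a list of 5 numbers: the shift along the world's x, y, z in m, then the turn about the world's z in rad, then the opening, from 0 (shut) to 1 (fully open). In form: [[tx, ty, tz, roll, fingers], ...]. A call has exactly 8 rows; each row is the pose to reach, as a shift and turn from the pose commanded when the call began; what a row does not reach only later rows make up. A row lasts 1/12 s, in which the tool goes at most 41.7 mm and 7.16 degrees, less where a joint would pass 70% of its speed; a pose out of reach is approached as far as the arm can. A call with a gripper value outside its range is refused whole. The fingers move at their own pace and stop on an object; "squeeze" is the grip in N (left out, the last holds). Time passes only in rows, so rows that repeat a pose let the fingers close, or fill a call up. It gives the time, the measured TCP pose, the force and the opening at its end, in the units of the state.
- sensors.state(): the state, without advancing time (a new reading comes with each control period).
- grab_frame(name): name is "side" or "top" or "wrist"; returns a dict with "img" (420x560x3 uint8, blue, green, red), "fx", "fy", "cx", "cy" (pixels), "rvec" (rotation vector, rad) and "tvec" (3), from world to camera coordinates, as OpenCV has them; the wrist camera has in their place "tool_from_camera" (4x4, takes a point from camera to tool coordinates, whose origin is the TCP and whose axes are the tool frame's). Camera axes: x right, y down, z forward; pixel columns grow to the right and rows downward; lengths in mm; the calibration is good to about 2 mm. A picture is of the moment at which its call begins: read the wrist's pose just before it. There is no depth.
- job_done(): hands the job in, once; it reports no verdict.
Trained networks look in a picture, given as the dict that the camera call returned (one of the last four; its "shot" number tells which), for a name from the list of things; names that differ only in an ending like _2 or _b are one class to them, and where a whole thing is asked for, a point or a joint stands for the part that bears it (a point fixed in the world has none). Each returns a list of dicts, best first, with "conf" (0 to 1); they miss things now and then, are a little off and sometimes report something else, mostly with a low value. They report only what shows in the picture. A call takes as long as a camera call. They do not tell look-alikes from the thing itself.
- finder.spot_in(picture, label): "point" ([column, row] in pixels, amid what is visible of it).
- finder.spot_point(picture, label): "point" ([column, row] in pixels: a listed point, or the origin of a listed thing).
The state is a dict: "time_s": time; "qpos": joint angles; "qvel": joint speeds; "effort": joint torques, N m; "ee_pos": TCP position; "ee_rot": TCP orientation; "force": force on the tool from outside, world axes, zero at the start; "torque": the same for the moment, N m; "gripper_width": finger opening in mm.
Only numpy, scipy, OpenCV 4.12 (cv2) and the standard library are available. Lean on these libraries where they do the work, as an engineer would, in place of code of your own. Each camera call takes 0.05 s, during which the arm holds its last target.

## Working session

There is one attempt and no reset: what is moved stays moved. The work goes in short steps, Python scripts to look and compute and a tool call to move; the robot and the scene stay as the last step left them, time stands still between calls to the robot, and variables do not carry over. Pictures are saved under pics/ and viewed, and the job is handed in when it is done.

Besides the shell and the picture viewer there is one more tool, called after "Request:" as name([rows], argument=value, ...), one row to a line, values as JSON. play_rows: Moves the arm, as the interface text tells. Its arguments: {"type":"object","properties":{"motion":{"type":"array","items":{"type":"array","items":{"type":"number"}}},"squeeze":{"type":"number"}},"required":["motion"]}

```bash
ls; mkdir -p pics
cat > h.py <<'E'
import numpy as np, cv2
from workcell import sensors, grab_frame, job_done, finder
from scipy.spatial.transform import Rotation as R
def cam(p, st=None):
    # returns K, Rcw (world from cam), C
    K=np.array([[p['fx'],0,p['cx']],[0,p['fy'],p['cy']],[0,0,1.]])
    if 'rvec' in p:
        Rm,_=cv2.Rodrigues(np.array(p['rvec'],float)); t=np.array(p['tvec'],float).ravel()
        return K,Rm.T,-Rm.T@t
    T=np.array(p['tool_from_camera']); 
    Rt=R.from_euler('xyz',st['ee_rot'],degrees=True).as_matrix(); 
    return K,Rt@T[:3,:3],Rt@T[:3,3]+np.array(st['ee_pos'])
def onz(c,px,z):
    K,Rw,C=c; d=Rw@np.linalg.inv(K)@np.array([px[0],px[1],1.]); return C+d*(z-C[2])/d[2]
def proj(c,P):
    K,Rw,C=c; q=K@(Rw.T@(np.array(P,float)-C)); return q[:2]/q[2]
def tri(obs):
    A=np.zeros((3,3));b=np.zeros(3)
    for c,px in obs:
        K,Rw,C=c; d=Rw@np.linalg.inv(K)@np.array([px[0],px[1],1.]); d/=np.linalg.norm(d); M=np.eye(3)-np.outer(d,d); A+=M;b+=M@C
    return np.linalg.solve(A,b)
E
python3 - <<'E'
from h import *
print(sensors.state())
for n in ['top','side','wrist']:
    st=sensors.state(); p=grab_frame(n); cv2.imwrite(f'pics/{n}0.png',p['img'])
    c=cam(p,st); print(n,c[2].round(),c[1][:,2].round(2),p['fx'])
    for l in ['gear_housing','drive_hub','offset_lever','lever_balance','lever_bore','shaft_tip','shaft_seat']:
        r=finder.spot_point(p,l); print(l,[(np.round(x['point']).tolist(),round(x['conf'],2)) for x in r[:4]])
E
```

```text
pics
{'time_s': 0.0, 'qpos': array([ 6.23363450e+01,  1.83521920e+01,  8.97062571e+01, -1.47946807e-03,
        7.20435739e+01, -1.14605412e+00]), 'qvel': array([ 0.07569684, -0.04812441, -0.08025422,  0.03431059,  0.03747782,
       -0.01250619]), 'effort': array([-8.31721136e-04, -4.12447858e+01, -2.31967986e+01,  7.27911294e-02,
        4.57378454e-02, -1.14973886e-04]), 'ee_pos': array([256.49615075, 514.05883925, 213.11576736]), 'ee_rot': array([ -90.35616719,   89.89796729, -116.87331074]), 'force': array([ 0.82150861,  0.99349869, -0.01010891]), 'torque': array([-0.04191369, -0.03732101, -0.04306002]), 'gripper_width': 91.40189901622934}
top [ 373.  -47. 1445.] [ 0.12  0.01 -0.99] 505.22108164042015
gear_housing [([281.0, 192.0], 0.88)]
drive_hub [([376.0, 261.0], 0.86), ([411.0, 240.0], 0.69), ([375.0, 225.0], 0.59)]
offset_lever [([165.0, 230.0], 0.79)]
lever_balance [([163.0, 229.0], 0.57)]
lever_bore [([162.0, 278.0], 0.88)]
shaft_tip [([282.0, 189.0], 0.96)]
shaft_seat [([280.0, 192.0], 0.68)]
side [  179. -1028.   612.] [ 0.3   0.85 -0.44] 477.6422424352001
gear_housing [([299.0, 236.0], 0.76)]
drive_hub [([311.0, 306.0], 0.77), ([308.0, 341.0], 0.74), ([261.0, 313.0], 0.66), ([339.0, 223.0], 0.64)]
offset_lever [([231.0, 191.0], 0.67)]
lever_balance [([231.0, 189.0], 0.84)]
lever_bore [([188.0, 196.0], 0.69)]
shaft_tip [([302.0, 199.0], 0.9)]
shaft_seat [([298.0, 219.0], 0.79)]
wrist [191. 548. 384.] [ 0.23 -0.12 -0.97] 378.0265740509836
gear_housing []
drive_hub []
offset_lever []
lever_balance []
lever_bore [([158.0, 325.0], 0.68)]
shaft_tip []
shaft_seat []
```

View pics/top0.png

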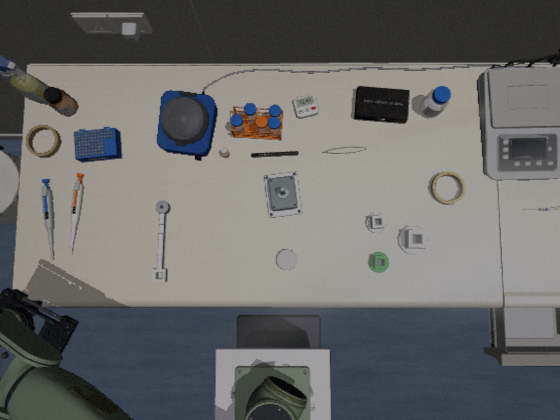

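View pics/side0.png

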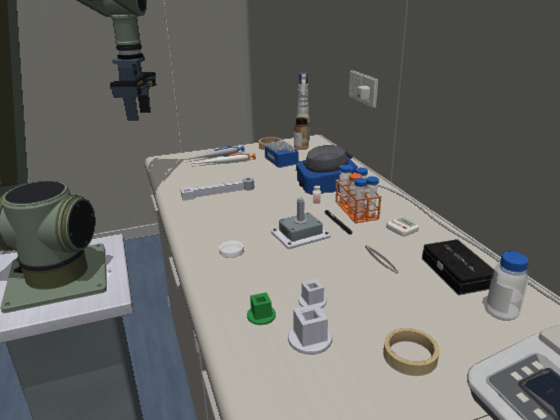

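Run:
```python
import cv2
a=cv2.imread('pics/top0.png'); cv2.imwrite('pics/top0c.png',cv2.resize(a[170:310,330:470],None,fx=4,fy=4,interpolation=cv2.INTER_CUBIC))
a=cv2.imread('pics/side0.png'); cv2.imwrite('pics/side0c.png',cv2.resize(a[180:370,230:390],None,fx=3.1,fy=3.1,interpolation=cv2.INTER_CUBIC))
```

```text
(no output)
```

View pics/top0c.png

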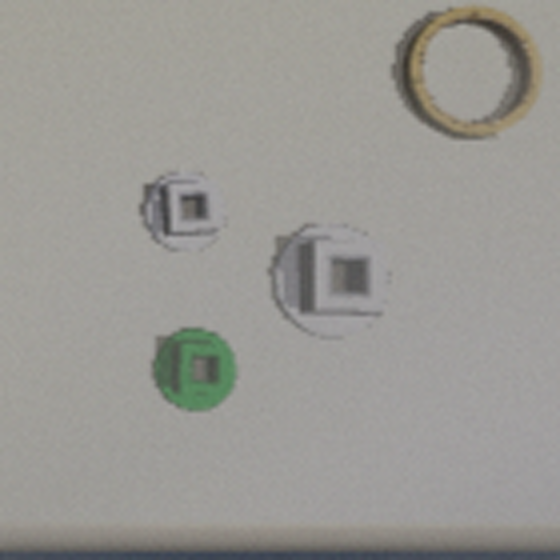

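View pics/side0c.png

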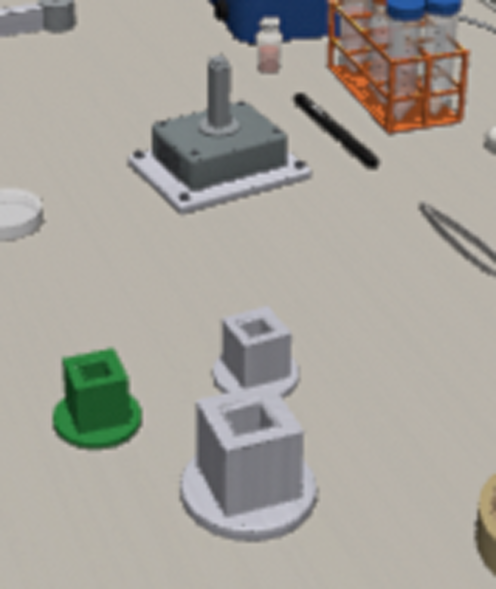

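Three hub-like things show in the top view: green (378,262), which is excluded; large grey (413,239); and small grey (376,222). The small grey one is the drive_hub, being the smaller of the two that aren't green, and the crops confirm this. Next I'll work out positions.

```bash
python3 - <<'E'
from h import *
ps={n:grab_frame(n) for n in ['top','side']}
cs={n:cam(ps[n]) for n in ps}
T,S=cs['top'],cs['side']
def best(n,l,ref):
    r=finder.spot_point(ps[n],l); return min(r,key=lambda x:np.hypot(*(np.array(x['point'])-ref)))['point'] if r else None
for l,a,b,z in [('drive_hub',(376,224),(311,306),0),('shaft_tip',(282,189),(302,199),105),('shaft_seat',(280,192),(298,219),45),('gear_housing',(281,192),(299,236),0),('lever_balance',(163,229),(231,189),13),('lever_bore',(162,278),(188,196),0),('offset_lever',(163,229),(231,189),0)]:
    p=best('top',l,a);q=best('side',l,b)
    print(l,p,q,onz(T,p,z).round(1) if p is not None else 0,onz(S,q,z).round(1) if q is not None else 0, tri([(T,p),(S,q)]).round(1) if p is not None and q is not None else 0)
# hub top corners etc
print('bore top',onz(T,(330+193/4,170+207/4),42))
E
python3 - <<'E'
import cv2
a=cv2.imread('pics/top0.png'); cv2.imwrite('pics/top0d.png',cv2.resize(a[160:230,245:325],None,fx=7,fy=7,interpolation=cv2.INTER_CUBIC))
E
```

```text
drive_hub [374.6, 222.2] [312.3, 305.1] [ 502.7 -293.6    0. ] [ 500.8 -305.2    0. ] [ 504.3 -295.3   -8.3]
shaft_tip [284.0, 190.6] [300.8, 200.0] [578.3 -34.8 105. ] [585.3 -35.5 105. ] [581.5 -35.8 105.2]
shaft_seat [279.5, 193.2] [300.3, 218.8] [580.2 -21.6  45. ] [589.6 -21.9  45. ] [584.3 -23.   45.8]
gear_housing [277.2, 197.1] [299.5, 236.0] [575.4 -14.2   0. ] [584.  -30.3   0. ] [582.9 -16.   -8.4]
lever_balance [163.7, 230.6] [228.2, 189.3] [477.6 307.9  13. ] [480.2 300.9  13. ] [479.8 308.3   9.8]
lever_bore None [185.5, 197.0] 0 [350.2 322.7   0. ] 0
offset_lever [161.2, 232.3] [229.0, 188.9] [473.7 318.2   0. ] [489.9 331.8   0. ] [479.4 314.7   8.2]
bore top [ 500.16309985 -296.57169014   42.        ]
```

View pics/top0d.png

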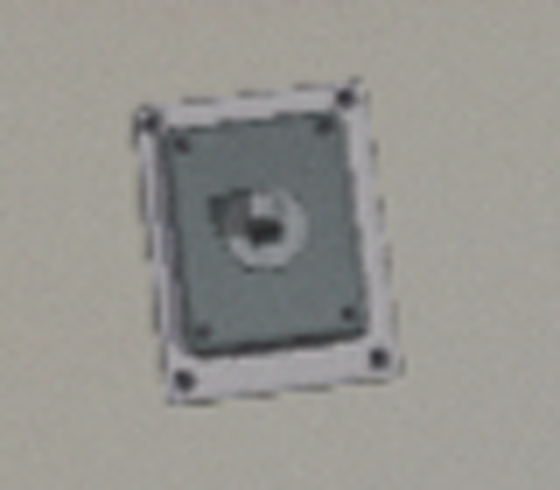

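Request:
play_rows([
  [0.02,-0.034,0,-0.06,0.8],
  [0.04,-0.068,0,-0.12,0.8],
  [0.06,-0.102,0,-0.18,0.8],
  [0.08,-0.136,0,-0.24,0.8],
  [0.1,-0.17,0,-0.3,0.8],
  [0.12,-0.204,0,-0.36,0.8],
  [0.14,-0.238,0,-0.42,0.8],
  [0.16,-0.272,0.0,-0.48,0.8],
])

```text
time_s: 2.67
ee_pos: [417.3, 240.8, 214.2]
ee_rot: [85.2, 90.0, 31.1]
force: [0.6, 0.9, 0.1]
gripper_width: 72.6
```

Request:
play_rows([
  [0.02,-0.034,0,-0.06,0.8],
  [0.04,-0.068,0,-0.12,0.8],
  [0.06,-0.102,0,-0.18,0.8],
  [0.08,-0.136,0,-0.24,0.8],
  [0.1,-0.17,0.01,-0.3,0.8],
  [0.12,-0.204,0.02,-0.36,0.8],
  [0.14,-0.238,0.03,-0.42,0.8],
  [0.16,-0.27,0.04,-0.48,0.8],
])

```text
time_s: 3.33
ee_pos: [577.3, -29.6, 254.6]
ee_rot: [77.0, 90.0, -4.7]
force: [0.6, 0.7, 0.1]
gripper_width: 73.1
```

Run:
```python
from h import *
st=sensors.state(); p=grab_frame('wrist'); cv2.imwrite('pics/w1.png',p['img']); np.save('w1.npy',dict(p=p,st=st),allow_pickle=True)
print(st['ee_pos'],st['ee_rot'],st['time_s'],st['qpos'].round(1))
c=cam(p,st); print(c[2])
for l,z in [('shaft_tip',105),('shaft_seat',45),('gear_housing',0)]:
    for x in finder.spot_point(p,l): print(l,x,onz(c,x['point'],z).round(1))
```

```text
[577.32318056 -29.63414551 254.58162927] [77.0433678  89.97946243 -4.68351318] 3.3333 [ -4.1  17.3  85.2  -0.   77.5 -12.4]
[567.17622785  44.37133107 424.22148955]
shaft_tip {'point': [277.9, 189.3], 'conf': 0.58} [580.7 -24.6 105. ]
shaft_seat {'point': [279.8, 181.0], 'conf': 0.58} [583.9 -28.7  45. ]
gear_housing {'point': [276.8, 169.8], 'conf': 0.66} [580.6 -25.1   0. ]
gear_housing {'point': [415.6, 28.6], 'conf': 0.31} [700.7 140.8   0. ]
```

View pics/w1.png

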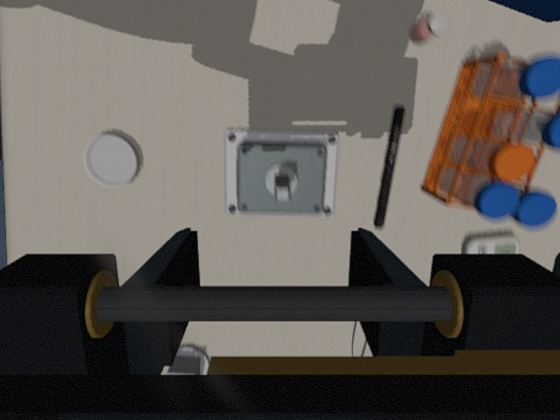

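Run:
```python
from h import *
d=np.load('w1.npy',allow_pickle=True).item(); a=d['p']['img']
cv2.imwrite('pics/w1c.png',cv2.resize(a[120:225,215:350],None,fx=5.6,fy=5.6,interpolation=cv2.INTER_CUBIC))
```

```text
(no output)
```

View pics/w1c.png

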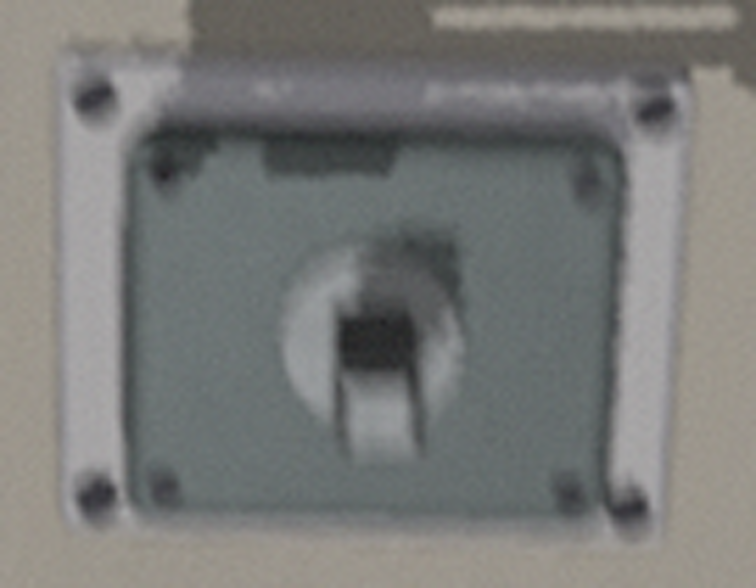

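Run:
```python
from h import *
d=np.load('w1.npy',allow_pickle=True).item(); c=cam(d['p'],d['st'])
f=lambda q:(215+(q[0]+.5)/5.6-.5,120+(q[1]+.5)/5.6-.5)
for z,H in [(10,[(95,97),(655,105),(97,497),(630,507)]),(42,[(165,165),(587,180),(163,490),(571,493)])]:
    P=np.array([onz(c,f(h),z) for h in H])[:,:2]; print(P.round(1).tolist(),P.mean(0).round(1))
    print([np.degrees(np.arctan2(*(v[::-1]))).round(2) for v in (P[1]-P[0],P[3]-P[2],-(P[2]-P[0]),-(P[3]-P[1]))],[np.linalg.norm(v).round(1) for v in (P[1]-P[0],P[3]-P[2],P[2]-P[0],P[3]-P[1])])
print(onz(c,f((372,345)),45),onz(c,f((380,415)),105))
```

```text
[[526.6, 4.9], [633.8, 19.0], [536.3, -74.5], [643.6, -61.0]] [585.1 -27.9]
[np.float64(7.49), np.float64(7.19), np.float64(96.92), np.float64(96.97)] [np.float64(108.1), np.float64(108.2), np.float64(80.1), np.float64(80.6)]
[[543.6, -2.2], [619.0, 6.1], [550.7, -62.2], [626.3, -51.8]] [584.9 -27.5]
[np.float64(6.28), np.float64(7.87), np.float64(96.77), np.float64(97.16)] [np.float64(75.9), np.float64(76.3), np.float64(60.5), np.float64(58.4)]
[585.13190737 -28.73592883  45.        ] [585.15963256 -27.87983205 105.        ]
```

Request:
play_rows([
  [-0.01,-0.034,0,-0.02,0.8],
  [-0.02,-0.068,0,-0.04,0.8],
  [-0.03,-0.102,0,-0.06,0.8],
  [-0.04,-0.136,0,-0.08,0.8],
  [-0.05,-0.17,-0.01,-0.1,0.8],
  [-0.06,-0.204,-0.02,-0.12,0.8],
  [-0.07,-0.238,-0.03,-0.14,0.8],
  [-0.078,-0.266,-0.04,-0.14,0.8],
])

```text
time_s: 4.2
ee_pos: [497.5, -293.6, 213.4]
ee_rot: [-120.7, 90.0, 149.8]
force: [-0.1, -0.2, -0.5]
gripper_width: 73.1
```

Run:
```python
from h import *
st=sensors.state(); p=grab_frame('wrist'); cv2.imwrite('pics/w2.png',p['img']); np.save('w2.npy',dict(p=p,st=st),allow_pickle=True)
print(st['ee_pos'],st['ee_rot'],st['time_s'],st['qpos'].round(1))
c=cam(p,st); print(c[2])
for x in finder.spot_point(p,'drive_hub'): print(x,onz(c,x['point'],0).round(1))
```

```text
[ 497.53383309 -293.55554614  213.37792951] [-120.71905193   89.95810189  149.79890967] 4.2 [-31.7  18.6  89.3  -0.   72.1 -32.2]
[ 497.50616334 -218.85307906  383.05119714]
{'point': [277.8, 179.4], 'conf': 0.98} [ 501.7 -292.5    0. ]
{'point': [169.5, 184.9], 'conf': 0.96} [ 389.9 -299.4    0. ]
{'point': [236.7, 269.9], 'conf': 0.92} [ 457.8 -393.9    0. ]
```

View pics/w2.png

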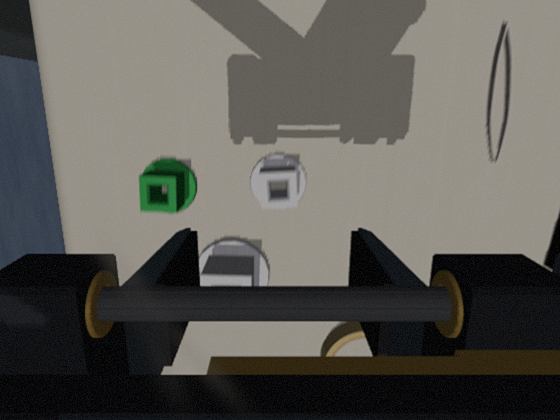

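Run:
```python
from h import *
d=np.load('w2.npy',allow_pickle=True).item(); a=d['p']['img']
cv2.imwrite('pics/w2c.png',cv2.resize(a[145:220,240:320],None,fx=8,fy=8,interpolation=cv2.INTER_CUBIC))
```

```text
(no output)
```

View pics/w2c.png

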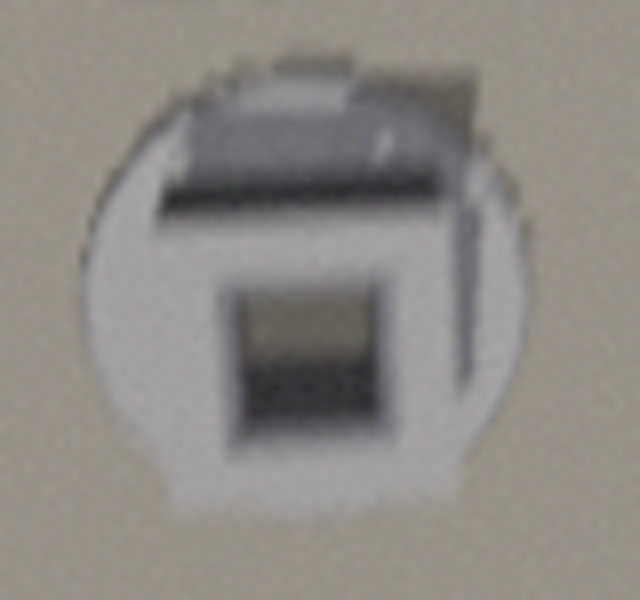

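Run:
```python
from h import *
d=np.load('w2.npy',allow_pickle=True).item(); c=cam(d['p'],d['st'])
f=lambda q:(240+(q[0]+.5)/8-.5,145+(q[1]+.5)/8-.5)
for H in ([(163,217),(443,203),(172,512),(460,495)],[(224,288),(384,280),(234,446),(394,432)]):
    P=np.array([onz(c,f(h),42) for h in H])[:,:2]; print(P.round(1).tolist(),P.mean(0).round(1))
    print([np.degrees(np.arctan2(*(v[::-1]))).round(2) for v in (P[1]-P[0],P[3]-P[2],-(P[2]-P[0]),-(P[3]-P[1]))],[np.linalg.norm(v).round(1) for v in (P[1]-P[0],P[3]-P[2],P[2]-P[0],P[3]-P[1])])
for k in range(0,1):
  pts=[]
for yaw in (2,4,6):
  for ctr in [(501.5,-296)]:
    R2=np.array([[np.cos(np.radians(yaw)),-np.sin(np.radians(yaw))],[np.sin(np.radians(yaw)),np.cos(np.radians(yaw))]])
    print(yaw,[((proj(c,[*(np.array(ctr)+R2@np.array(o)*17),42])-[240,145])*8).round().tolist() for o in [(-1,1),(1,1),(-1,-1),(1,-1)]])
# flange left/right
print(onz(c,f((85,290)),7),onz(c,f((528,290)),7))
```

```text
[[484.9, -277.4], [516.7, -275.5], [485.9, -312.3], [519.6, -309.9]] [ 501.8 -293.8]
[np.float64(3.45), np.float64(4.07), np.float64(91.73), np.float64(94.68)] [np.float64(31.9), np.float64(33.7), np.float64(34.9), np.float64(34.5)]
[[491.9, -285.6], [510.2, -284.5], [493.1, -304.3], [511.7, -302.4]] [ 501.7 -294.2]
[np.float64(3.47), np.float64(5.72), np.float64(93.86), np.float64(94.79)] [np.float64(18.4), np.float64(18.7), np.float64(18.7), np.float64(18.0)]
2 [[151.0, 232.0], [449.0, 225.0], [161.0, 519.0], [452.0, 512.0]]
4 [[146.0, 238.0], [444.0, 220.0], [167.0, 524.0], [457.0, 507.0]]
6 [[141.0, 243.0], [438.0, 215.0], [172.0, 528.0], [462.0, 502.0]]
[ 473.73191413 -292.87390367    7.        ] [ 529.72844719 -292.32383588    7.        ]
```

Request:
play_rows([
  [0.004,-0.0005,-0.02,0.06,0.8],
  [0.004,-0.0005,-0.045,0.06,0.8],
  [0.004,-0.0005,-0.07,0.06,0.8],
  [0.004,-0.0005,-0.095,0.06,0.8],
  [0.004,-0.0005,-0.12,0.06,0.8],
  [0.004,-0.0005,-0.14,0.06,0.8],
  [0.004,-0.0005,-0.155,0.06,0.8],
  [0.004,-0.0005,-0.16,0.06,0.8],
])

```text
time_s: 4.97
ee_pos: [501.5, -290.8, 51.6]
ee_rot: [-132.1, 89.7, 141.9]
force: [0.2, -0.3, -0.1]
gripper_width: 72.6
```

Run:
```python
from h import *
st=sensors.state(); p=grab_frame('wrist'); cv2.imwrite('pics/w3.png',p['img'])
print(st['ee_pos'],st['ee_rot'],st['time_s'],90-st['ee_rot'][0]+st['ee_rot'][2])
```

```text
[ 501.48457753 -290.76742618   51.62911   ] [-132.13061187   89.68515629  141.90293268] 4.9667 364.03354454351893
```

View pics/w3.png

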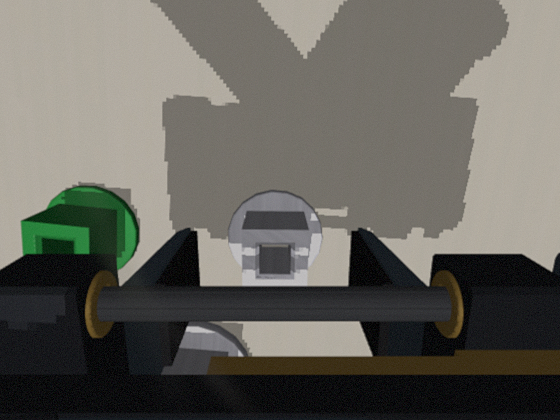

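Run:
```python
from h import *
st=sensors.state(); p=grab_frame('wrist'); c=cam(p,st)
print(st['ee_pos'],st['ee_rot'],st['qvel'].round(2))
a=p['img']; cv2.imwrite('pics/w3c.png',cv2.resize(a[180:290,220:330],None,fx=5,fy=5,interpolation=cv2.INTER_CUBIC))
for x in finder.spot_point(p,'drive_hub')[:2]: print(x,onz(c,x['point'],0).round(1))
```

```text
[ 501.71903902 -291.192976     51.94917047] [-131.75874133   89.72296027  142.26514852] [-0.59 -1.49 -2.27 -0.26  1.83 -0.12]
{'point': [278.1, 231.4], 'conf': 0.92} [ 504.7 -291.4    0. ]
{'point': [192.9, 366.2], 'conf': 0.89} [ 453.6 -392.5    0. ]
```

View pics/w3c.png

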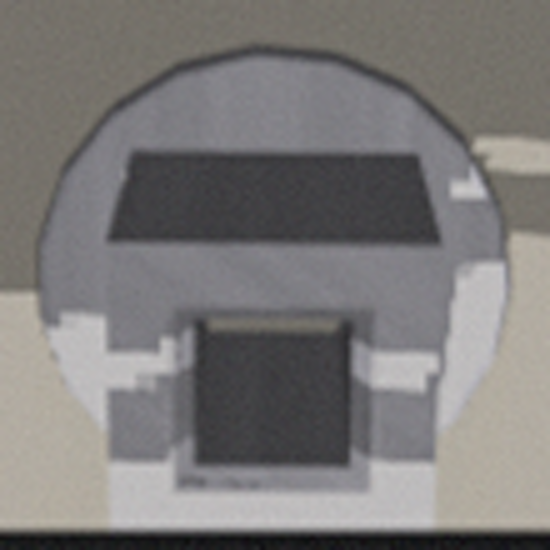

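Run:
```python
from h import *
st=sensors.state(); p=grab_frame('wrist'); c=cam(p,st)
print(st['ee_pos'],st['ee_rot'],st['qvel'].round(2), st['time_s'])
f=lambda q:(220+(q[0]+.5)/5-.5,180+(q[1]+.5)/5-.5)
for H,z in ([(178,310),(375,308),(177,490),(370,490)],42),([(108,241),(440,241)],42),([(128,152),(417,152)],7):
    P=np.array([onz(c,f(h),z) for h in H])[:,:2]; print(P.round(1).tolist(),P.mean(0).round(1))
```

```text
[ 503.17440985 -292.79673283   54.41050994] [131.17471443  89.9807236   45.16101726] [-0.52 -0.87 -1.47 -0.01 -0.02 -0.11] 5.1167
[[493.6, -286.1], [513.7, -284.5], [494.7, -306.2], [514.9, -304.7]] [ 504.2 -295.4]
[[486.2, -279.2], [519.7, -276.8]] [ 502.9 -278. ]
[[485.6, -279.6], [520.0, -277.2]] [ 502.8 -278.4]
```

Request:
play_rows([
  [0,-0.001,-0.01,0,0.7],
  [0,-0.001,-0.02,0,0.7],
  [0,-0.001,-0.03,0,0.7],
  [0,-0.001,-0.037,0,0.7],
  [0,-0.001,-0.042,0,0.7],
  [0,-0.001,-0.042,0,0.7],
  [0,-0.001,-0.042,0,0.7],
  [0,-0.001,-0.042,0,0.7],
], squeeze=25)

```text
time_s: 5.83
ee_pos: [502.9, -295.2, 12.1]
ee_rot: [60.9, 90.0, -25.2]
force: [-0.1, 0.2, 0.7]
gripper_width: 63.7
```

Request:
play_rows([
  [0,0,0,0,0.5],
  [0,0,0,0,0.42],
  [0,0,0,0,0.38],
  [0,0,0,0,0.2],
  [0,0,0,0,0.2],
  [0,0,0,0,0.2],
  [0,0,0,0,0.2],
  [0,0,0,0,0.2],
], squeeze=25)

```text
time_s: 6.5
ee_pos: [502.7, -295.0, 12.1]
ee_rot: [44.5, 90.0, -41.6]
force: [0.1, 0.5, 1.6]
gripper_width: 33.8
```

Request:
play_rows([
  [0,0,0.01,0,0.2],
  [0,0,0.03,0,0.2],
  [0,0,0.055,0,0.2],
  [0,0,0.08,0,0.2],
  [0,0,0.105,0,0.2],
  [0,0,0.125,0,0.2],
  [0,0,0.14,0,0.2],
  [0,0,0.145,0,0.2],
])

```text
time_s: 7.17
ee_pos: [503.8, -295.6, 160.1]
ee_rot: [56.4, 89.7, -29.7]
force: [0.7, -0.3, -1.3]
gripper_width: 34.2
```

Request:
play_rows([
  [0.01,0.03,0,0,0.2],
  [0.02,0.065,0,0.02,0.2],
  [0.03,0.1,0,0.05,0.2],
  [0.04,0.135,0,0.055,0.2],
  [0.05,0.17,0,0.055,0.2],
  [0.06,0.205,0,0.055,0.2],
  [0.07,0.24,0,0.055,0.2],
  [0.078,0.26,0,0.055,0.2],
])

```text
time_s: 7.83
ee_pos: [580.4, -31.3, 156.3]
ee_rot: [-145.7, 89.9, 131.5]
force: [1.3, -0.6, -1.5]
gripper_width: 33.8
```

Request:
play_rows([
  [0.002,0.003,0,0,0.2],
  [0.004,0.006,0,0,0.2],
  [0.004,0.006,0,0,0.2],
  [0.004,0.006,0,0,0.2],
  [0.004,0.006,0,0,0.2],
  [0.004,0.006,0,0,0.2],
  [0.004,0.006,0,0,0.2],
  [0.004,0.006,0,0,0.2],
])

```text
time_s: 8.5
ee_pos: [584.6, -29.6, 157.1]
ee_rot: [69.2, 90.0, -13.8]
force: [-1.4, 0.1, -1.8]
gripper_width: 33.8
```

Run:
```python
from h import *
ims=[]
for n in ['wrist','side','top']:
    st=sensors.state(); p=grab_frame(n); c=cam(p,st); a=p['img']; cv2.imwrite(f'pics/x_{n}.png',a)
    if n=='wrist': np.save('w4.npy',dict(p=p,st=st),allow_pickle=True)
    u=proj(c,[585.1,-28,105]); print(n,u, proj(c,[585.1,-28,45]))
    u=np.round(u).astype(int)
    cv2.imwrite(f'pics/x_{n}c.png',cv2.resize(a[max(0,u[1]-60):u[1]+60,u[0]-60:u[0]+60],None,fx=5,fy=5,interpolation=cv2.INTER_CUBIC)); print(max(0,u[1]-60),u[0]-60)
print(st['ee_pos'],st['ee_rot'],90-st['ee_rot'][0]+st['ee_rot'][2],st['time_s'])
```

```text
wrist [274.11715141 228.04489545] [274.10325767 203.57826081]
168 214
side [299.60838207 198.8249534 ] [299.57818379 220.12920934]
139 240
top [281.48273622 188.10269851] [281.77678243 191.45252238]
128 221
[584.64843074 -29.32046341 157.05152478] [81.58605136 89.99101404 -1.39759979] 7.016348854795313 8.6
```

View pics/x_wrist.png

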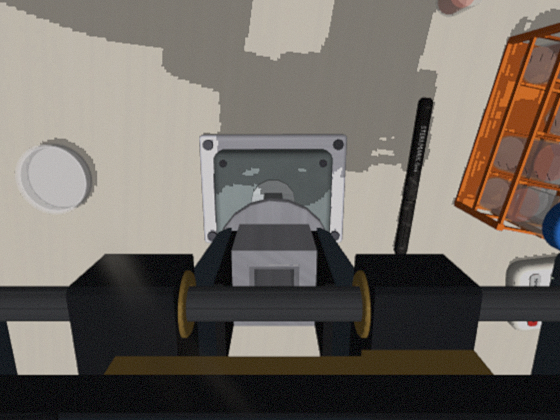

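View pics/x_sidec.png

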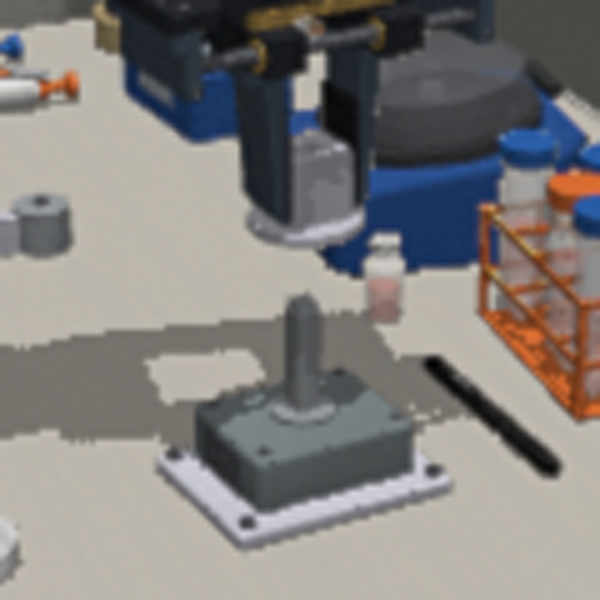

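Run:
```python
from h import *
d=np.load('w4.npy',allow_pickle=True).item(); a=d['p']['img']
cv2.imwrite('pics/w4c.png',cv2.resize(a[130:290,195:350],None,fx=5,fy=5,interpolation=cv2.INTER_CUBIC)[:, :])
```

```text
(no output)
```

View pics/w4c.png

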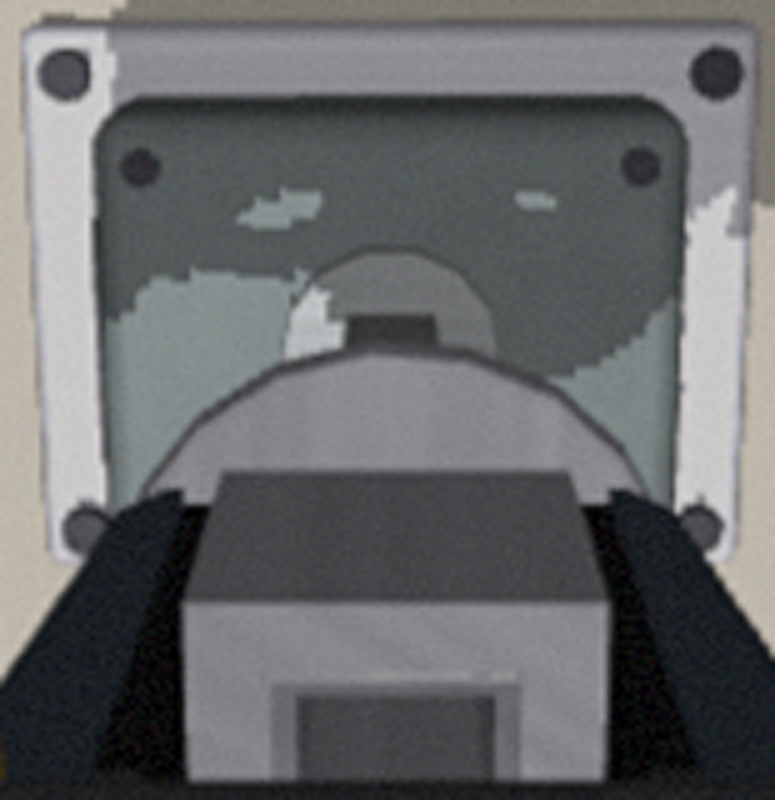

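Run:
```python
from h import *
d=np.load('w4.npy',allow_pickle=True).item(); st=d['st']; c=cam(d['p'],st)
f=lambda q:(195+(q[0]+.5)/5-.5,130+(q[1]+.5)/5-.5)
ang=lambda v:np.degrees(np.arctan2(v[1],v[0])).round(2)
print(st['ee_pos'],90-st['ee_rot'][0]+st['ee_rot'][2])
z0=st['ee_pos'][2]-12
a=np.radians(7.05); ex=np.array([np.cos(a),np.sin(a)]); ey=np.array([-ex[1],ex[0]])
Z=lambda q,z:onz(c,f(q),z)[:2]
P=[Z(q,10) for q in [(65,74),(717,74),(88,530),(703,528)]]; print('plate',np.mean(P,0).round(1),ang(P[1]-P[0]),ang(P[3]-P[2]),np.mean(P[:2],0)-40.2*ey)
P=[Z(q,42) for q in [(140,167),(640,166)]]; print('body',ang(P[1]-P[0]),(np.mean(P,0)-29.7*ey).round(1))
P=[Z(q,45) for q in [(346,315),(436,315)]]; print('shaft base',(np.mean(P,0)-7*ey).round(1))
P=[Z((389,247),45)-17*ey]; print('shoulder',P)
P=[Z(q,z0+42) for q in [(183,603),(610,603)]]; print('hub top',ang(P[1]-P[0]),np.linalg.norm(P[1]-P[0]),(np.mean(P,0)-17*ey).round(1))
P=[Z(q,z0+42) for q in [(272,685),(521,685)]]; print('hub bore',ang(P[1]-P[0]),np.linalg.norm(P[1]-P[0]),(np.mean(P,0)-8.25*ey).round(1))
P=[Z(q,z0+7) for q in [(220,473),(572,473)]]; print('hub block base',ang(P[1]-P[0]),np.linalg.norm(P[1]-P[0]),(np.mean(P,0)-17*ey).round(1))
P=[Z((393,350),z0+0)-29*ey]; print('flange',P)
```

```text
[584.578135   -29.59297172 157.06757641] 6.991577456391269
plate [584.2 -26.4] 7.02 7.23 [583.85523457 -26.65227337]
body 7.14 [583.8 -26.8]
shaft base [583.9 -26.5]
shoulder [array([583.55544321, -25.95906556])]
hub top 7.03 33.71064833001265 [584.9 -27.1]
hub bore 7.04 19.89813776184637 [584.7 -25.4]
hub block base 7.03 34.10224872334593 [584.9 -27.5]
flange [array([584.77013716, -29.01565645])]
```

Request:
play_rows([
  [-0.001,0.001,0,0,0.2],
  [-0.001,0.001,-0.01,0,0.2],
  [-0.001,0.001,-0.02,0,0.2],
  [-0.001,0.001,-0.03,0,0.2],
  [-0.001,0.001,-0.036,0,0.2],
  [-0.001,0.001,-0.041,0,0.2],
  [-0.001,0.001,-0.045,0,0.2],
  [-0.001,0.001,-0.048,0,0.2],
])

```text
time_s: 9.32
ee_pos: [583.6, -28.0, 108.3]
ee_rot: [-100.7, 90.0, 176.3]
force: [-0.8, 0.4, -1.4]
gripper_width: 33.8
```

Run:
```python
from h import *
st=sensors.state()
print(st['ee_pos'],st['force'],st['torque'])
for n in ['side']:
    p=grab_frame(n); a=p['img']; cv2.imwrite(f'pics/y_{n}c.png',cv2.resize(a[140:260,240:360],None,fx=5,fy=5,interpolation=cv2.INTER_CUBIC))
```

```text
[583.62526497 -27.96243137 108.27872833] [-0.77762952  0.35751935 -1.42931669] [-0.00301692  0.03288082  0.03859256]
```

View pics/y_sidec.png

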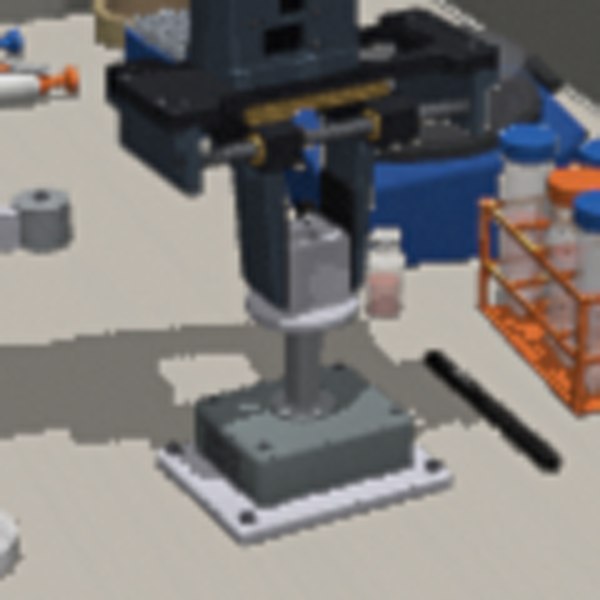

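Request:
play_rows([
  [0,0,-0.003,0,0.2],
  [0,0,-0.006,0,0.2],
  [0,0,-0.009,0,0.2],
  [0,0,-0.012,0,0.2],
  [0,0,-0.015,0,0.2],
  [0,0,-0.018,0,0.2],
  [0,0,-0.02,0,0.2],
  [0,0,-0.02,0,0.2],
])

```text
time_s: 10.03
ee_pos: [583.4, -27.9, 88.4]
ee_rot: [-102.0, 89.9, 175.1]
force: [-0.0, 0.5, -1.9]
gripper_width: 34.0
```

Request:
play_rows([
  [0,0,-0.004,0,0.2],
  [0,0,-0.008,0,0.2],
  [0,0,-0.012,0,0.2],
  [0,0,-0.016,0,0.2],
  [0,0,-0.019,0,0.2],
  [0,0,-0.022,0,0.2],
  [0,0,-0.024,0,0.2],
  [0,0,-0.025,0,0.2],
])

```text
time_s: 10.7
ee_pos: [583.6, -28.0, 63.6]
ee_rot: [-107.8, 90.0, 169.2]
force: [-0.0, 0.4, -0.7]
gripper_width: 33.8
```

Request:
play_rows([
  [0,0,-0.001,0,0.2],
  [0,0,-0.002,0,0.2],
  [0,0,-0.003,0,0.2],
  [0,0,-0.004,0,0.2],
  [0,0,-0.005,0,0.2],
  [0,0,-0.006,0,0.2],
  [0,0,-0.007,0,0.2],
  [0,0,-0.007,0,0.2],
])

```text
time_s: 11.37
ee_pos: [583.8, -28.0, 57.1]
ee_rot: [82.5, 90.0, -0.4]
force: [-0.6, 0.5, -0.2]
gripper_width: 33.9
```

Request:
play_rows([
  [0,0,-0.001,0,0.2],
  [0,0,-0.001,0,0.2],
  [0,0,-0.001,0,0.45],
  [0,0,-0.001,0,0.5],
  [0,0,0,0,0.55],
  [0,0,0,0,0.6],
  [0,0,0,0,0.6],
  [0,0,0,0,0.6],
])

```text
time_s: 12.03
ee_pos: [583.7, -28.0, 56.9]
ee_rot: [117.0, 90.0, 34.0]
force: [-0.9, -0.4, 0.4]
gripper_width: 54.7
```

Request:
play_rows([
  [0,0,0.01,0,0.6],
  [0,0,0.03,0,0.6],
  [0,0,0.055,0,0.6],
  [0,0,0.08,0,0.6],
  [0,0,0.105,0,0.6],
  [0,0,0.13,0,0.6],
  [0,0,0.155,0,0.6],
  [0,0,0.18,0,0.6],
])

```text
time_s: 12.7
ee_pos: [583.5, -28.0, 239.1]
ee_rot: [79.7, 89.9, -3.3]
force: [0.6, -1.0, 1.0]
gripper_width: 54.7
```

Run:
```python
from h import *
st=sensors.state()
print(st['ee_pos'],st['force'],st['qpos'].round(1))
p=grab_frame('side'); a=p['img']; A=cv2.resize(a[160:260,240:360],None,fx=4,fy=4,interpolation=cv2.INTER_CUBIC)
st=sensors.state();p=grab_frame('wrist'); b=p['img']; np.save('w5.npy',dict(p=p,st=st),allow_pickle=True)
u=proj(cam(p,st),[584,-27,60]).astype(int); print(u); B=cv2.resize(b[u[1]-60:u[1]+40,u[0]-60:u[0]+20],None,fx=4,fy=4,interpolation=cv2.INTER_CUBIC)
cv2.imwrite('pics/z.png',np.hstack([A,B]))
```

```text
[583.46895322 -27.9593731  239.11198984] [ 0.57557696 -0.97606535  0.97306736] [ -3.9  18.3  86.    0.   75.7 -10.9]
[269 184]
```

View pics/z.png

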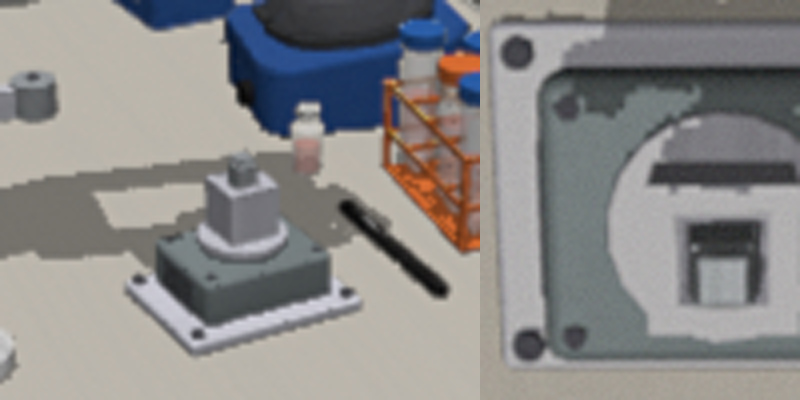

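Request:
play_rows([
  [-0.006,0.02,0.005,0.08,0.6],
  [-0.012,0.04,0.01,0.16,0.6],
  [-0.019,0.063,0.01,0.25,0.6],
  [-0.026,0.085,0.01,0.34,0.6],
  [-0.033,0.107,0.01,0.43,0.6],
  [-0.039,0.128,0.01,0.52,0.6],
  [-0.046,0.148,0.01,0.6,0.6],
  [-0.052,0.168,0.01,0.68,0.6],
])

```text
time_s: 13.47
ee_pos: [530.7, 140.9, 246.5]
ee_rot: [-125.6, 89.9, -169.4]
force: [-0.8, -0.8, -0.1]
gripper_width: 54.3
```

Request:
play_rows([
  [-0.006,0.02,0.0,0.08,0.6],
  [-0.012,0.04,0.0,0.16,0.6],
  [-0.019,0.063,0.0,0.25,0.6],
  [-0.026,0.085,0.0,0.34,0.6],
  [-0.033,0.107,0.0,0.43,0.6],
  [-0.039,0.128,0.0,0.52,0.6],
  [-0.046,0.148,0.0,0.6,0.6],
  [-0.052,0.168,0.0,0.68,0.6],
])

```text
time_s: 14.13
ee_pos: [478.7, 308.8, 246.5]
ee_rot: [-148.2, 89.9, -153.0]
force: [0.7, 0.2, -0.3]
gripper_width: 54.5
```

Run:
```python
from h import *
grab_frame('top')
st=sensors.state(); p=grab_frame('wrist'); cv2.imwrite('pics/w6.png',p['img']); np.save('w6.npy',dict(p=p,st=st),allow_pickle=True)
print(st['ee_pos'],st['ee_rot'],st['time_s'],st['qpos'].round(1),st['qvel'].round(2),90-st['ee_rot'][0]+st['ee_rot'][2])
c=cam(p,st); print(c[2])
for l,z in [('lever_balance',13),('lever_bore',0),('offset_lever',0)]:
    for x in finder.spot_point(p,l): print(l,x,onz(c,x['point'],z).round(1))
```

```text
[477.76519886 312.27956177 246.32630512] [130.87245968  89.79526827 126.3509953 ] 14.1833 [ 31.9  16.9  87.    0.2  76.1 -53.6] [-2.37 -0.58  1.11 -1.95  0.23  5.55] 85.47853562471916
[405.10073373 318.5857417  416.14349031]
lever_balance {'point': [276.3, 178.9], 'conf': 0.98} [481.5 317.   13. ]
lever_bore {'point': [269.1, 50.9], 'conf': 0.89} [350.5 319.8   0. ]
offset_lever {'point': [273.8, 175.8], 'conf': 0.71} [480.3 314.4   0. ]
```

View pics/w6.png

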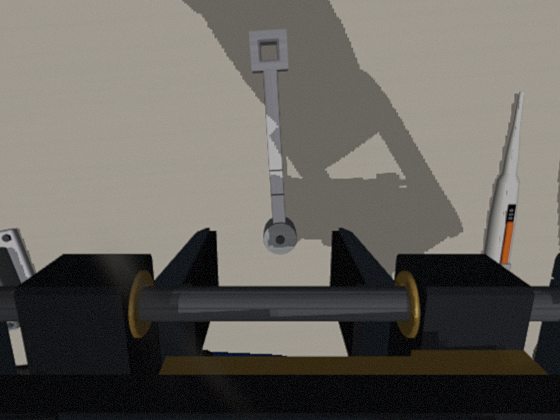

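Run:
```python
from h import *
st=sensors.state(); p=grab_frame('wrist'); np.save('w7.npy',dict(p=p,st=st),allow_pickle=True)
print(st['ee_pos'],st['qvel'].round(2))
a=p['img']; cv2.imwrite('pics/w7c.png',cv2.resize(a[20:260,230:320],None,fx=2.5,fy=2.5,interpolation=cv2.INTER_CUBIC))
cv2.imwrite('pics/w7d.png',cv2.resize(a[150:260,240:320],None,fx=7,fy=7,interpolation=cv2.INTER_CUBIC)[:770])
cv2.imwrite('pics/w7e.png',cv2.resize(a[20:90,230:310],None,fx=7,fy=7,interpolation=cv2.INTER_CUBIC))
```

```text
[479.60423241 307.32167822 246.62516971] [-0.93 -0.25 -0.06  0.16 -0.07 -0.13]
```

View pics/w7d.png

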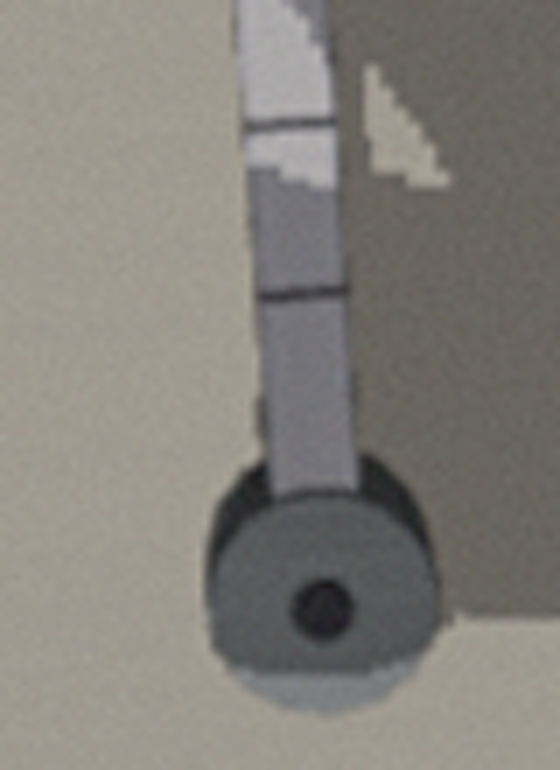

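View pics/w7e.png

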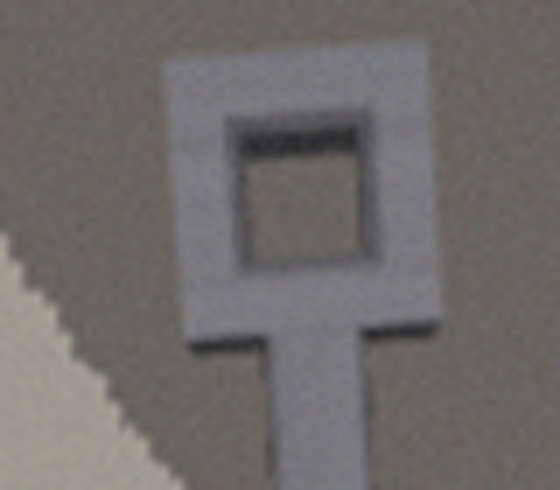

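Run:
```python
from h import *
d=np.load('w7.npy',allow_pickle=True).item(); st=d['st']; c=cam(d['p'],st)
fd=lambda q:(240+(q[0]+.5)/7-.5,150+(q[1]+.5)/7-.5)
fe=lambda q:(230+(q[0]+.5)/7-.5,20+(q[1]+.5)/7-.5)
print(st['ee_pos'],90-st['ee_rot'][0]+st['ee_rot'][2])
s1=onz(c,fd((290,126)),26);s2=onz(c,fd((304,294)),26);w=onz(c,fd((323,609)),33)
E=[onz(c,fe(q),26) for q in [(165,62),(425,42),(188,338),(440,318)]]; e=np.mean(E,0)
b=(s1+s2)/2
print(s1,s2,np.linalg.norm(s2-s1),w,e,b)
print(np.linalg.norm((e-b)[:2]),np.linalg.norm((w-b)[:2]))
g=lambda v:np.degrees(np.arctan2(v[1],v[0]))
print(g(b-e),g(w-e),g(E[2]-E[0]),g(E[3]-E[1]),g(E[0]-E[1])-90)
```

```text
[479.60423241 307.32167822 246.62516971] 84.91169783360432
[469.85094611 317.1027112   26.        ] [495.51942252 317.08034673  26.        ] 25.668486150873242 [543.47028548 315.89340887  33.        ] [352.98033087 319.23402336  26.        ] [482.68518432 317.09152897  26.        ]
129.7225473412719 60.79690793785277
-0.9463387104668977 -1.0046907401372176 -0.6872903443316785 -1.0215413404300553 -181.0204034501844
```

Request:
play_rows([
  [0.001,0.003,-0.02,0.03,0.6],
  [0.003,0.009,-0.05,0.07,0.6],
  [0.003,0.009,-0.08,0.07,0.6],
  [0.003,0.009,-0.11,0.07,0.6],
  [0.003,0.009,-0.14,0.07,0.6],
  [0.003,0.009,-0.165,0.07,0.6],
  [0.003,0.009,-0.18,0.07,0.6],
  [0.003,0.009,-0.185,0.07,0.6],
])

```text
time_s: 15.1
ee_pos: [481.5, 314.8, 59.2]
ee_rot: [-145.2, 89.7, -146.3]
force: [-0.3, -0.2, 1.0]
gripper_width: 54.7
```

Run:
```python
from h import *
for i in range(4): p=grab_frame('side')
st=sensors.state(); p=grab_frame('wrist'); np.save('w8.npy',dict(p=p,st=st),allow_pickle=True)
print(st['ee_pos'],st['qvel'].round(2),90-st['ee_rot'][0]+st['ee_rot'][2],st['time_s'])
cv2.imwrite('pics/w8.png',p['img'])
```

```text
[483.7424941  317.06103043  63.14942304] [ 0.3  -0.62 -0.45  0.07 -0.15  0.04] 88.926864281519 15.3
```

View pics/w8.png

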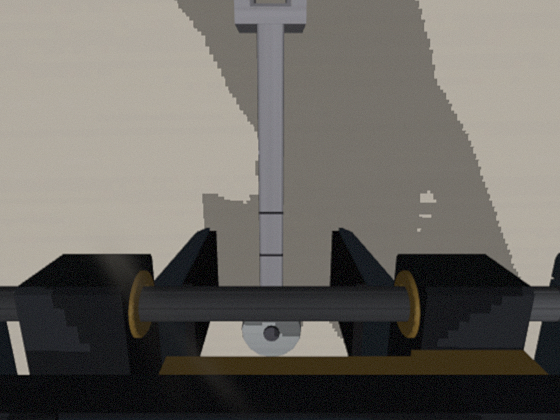

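Run:
```python
from h import *
d=np.load('w8.npy',allow_pickle=True).item(); st=d['st']; c=cam(d['p'],st)
for q in [(271,212.5),(271,255)]: print(onz(c,q,26))
a=onz(c,(271,40),26);b=onz(c,(271,255),26);print(np.degrees(np.arctan2(*(b-a)[1::-1])))
print(onz(c,(271,333),33))
```

```text
[469.60144995 317.11254394  26.        ]
[495.54414703 316.58840987  26.        ]
-1.1574195502113003
[543.04090277 315.65953053  33.        ]
```

Request:
play_rows([
  [-0.001,0,-0.015,0,0.6],
  [-0.001,0,-0.03,0,0.6],
  [-0.001,0,-0.042,0,0.6],
  [-0.001,0,-0.05,0,0.6],
  [-0.001,0,-0.056,0,0.6],
  [-0.001,0,-0.059,0,0.6],
  [-0.001,0,-0.059,0,0.6],
  [-0.001,0,-0.059,0,0.6],
], squeeze=55)

```text
time_s: 16.02
ee_pos: [482.1, 317.3, 3.5]
ee_rot: [36.7, 89.9, 35.7]
force: [-0.5, -0.5, 0.0]
gripper_width: 54.5
```

Request:
play_rows([
  [0,0,0,0,0.45],
  [0,0,0,0,0.3],
  [0,0,0,0,0.22],
  [0,0,0,0,0.15],
  [0,0,0,0,0.02],
  [0,0,0,0,0.02],
  [0,0,0,0,0.02],
  [0,0,0,0,0.02],
], squeeze=55)

```text
time_s: 16.68
ee_pos: [481.7, 316.7, 3.0]
ee_rot: [-107.1, 90.0, -108.1]
force: [0.1, -1.6, 2.5]
gripper_width: 13.5
```

Request:
play_rows([
  [0,0,0.004,0,0.02],
  [0,0,0.01,0,0.02],
  [0,0,0.018,0,0.02],
  [0,0,0.028,0,0.02],
  [0,0,0.036,0,0.02],
  [0,0,0.04,0,0.02],
  [0,0,0.04,0,0.02],
  [0,0,0.04,0,0.02],
])

```text
time_s: 17.35
ee_pos: [481.8, 317.1, 43.4]
ee_rot: [40.9, 90.0, 39.9]
force: [-0.4, -0.0, -3.4]
gripper_width: 13.5
```

Run:
```python
from h import *
st=sensors.state(); print(st['ee_pos'],st['force'],st['torque'])
p=grab_frame('side'); a=p['img']; A=cv2.resize(a[150:230,160:290],None,fx=5,fy=5,interpolation=cv2.INTER_CUBIC); cv2.imwrite('pics/l1.png',A)
```

```text
[481.77274888 317.11626754  43.43531054] [-0.41749862 -0.03699975 -3.38689597] [ 0.04852359  0.00979318 -0.09633244]
```

View pics/l1.png

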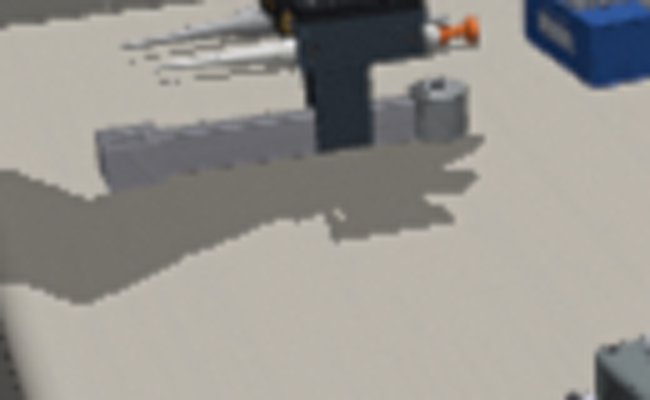

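Request:
play_rows([
  [0,0,0.01,0,0.02],
  [0,0,0.025,0,0.02],
  [0.001,-0.004,0.045,-0.01,0.02],
  [0.004,-0.016,0.065,-0.05,0.02],
  [0.008,-0.033,0.08,-0.1,0.02],
  [0.014,-0.058,0.09,-0.17,0.02],
  [0.022,-0.088,0.096,-0.26,0.02],
  [0.03,-0.12,0.1,-0.36,0.02],
])

```text
time_s: 18.07
ee_pos: [512.1, 196.6, 144.4]
ee_rot: [48.0, 89.9, 26.1]
force: [0.8, 0.8, -4.4]
gripper_width: 13.8
```

Request:
play_rows([
  [0.008,-0.03,0,-0.09,0.02],
  [0.015,-0.06,0,-0.18,0.02],
  [0.022,-0.088,0,-0.265,0.02],
  [0.029,-0.116,0,-0.35,0.02],
  [0.036,-0.144,0,-0.435,0.02],
  [0.043,-0.172,0,-0.52,0.02],
  [0.05,-0.199,0,-0.6,0.02],
  [0.056,-0.224,0,-0.68,0.02],
])

```text
time_s: 18.73
ee_pos: [567.8, -28.7, 143.3]
ee_rot: [-72.3, 90.0, -133.2]
force: [-0.8, -0.3, -3.8]
gripper_width: 13.9
```

Request:
play_rows([
  [0.006,-0.025,0,-0.076,0.02],
  [0.012,-0.048,0,-0.146,0.02],
  [0.017,-0.068,0,-0.21,0.02],
  [0.022,-0.087,0,-0.265,0.02],
  [0.026,-0.103,0,-0.314,0.02],
  [0.029,-0.116,0,-0.354,0.02],
  [0.031,-0.124,0,-0.378,0.02],
  [0.032,-0.128,0,-0.39,0.02],
])

```text
time_s: 19.4
ee_pos: [599.8, -155.8, 142.9]
ee_rot: [-136.4, 90.0, 140.6]
force: [-0.1, 0.2, -4.2]
gripper_width: 13.6
```

Run:
```python
from h import *
for n in ['top','side']:
    p=grab_frame(n); c=cam(p); a=p['img']; u=proj(c,[585,-28,105]).astype(int); print(n,u)
    cv2.imwrite(f'pics/f_{n}.png',cv2.resize(a[u[1]-50:u[1]+60,u[0]-50:u[0]+110],None,fx=5,fy=5,interpolation=cv2.INTER_CUBIC))
for i in range(2): grab_frame('top')
st=sensors.state(); p=grab_frame('wrist'); np.save('w9.npy',dict(p=p,st=st),allow_pickle=True)
print(st['ee_pos'],st['qvel'].round(2),90-st['ee_rot'][0]+st['ee_rot'][2],st['time_s'],st['force'],st['torque'])
cv2.imwrite('pics/w9.png',p['img'])
```

```text
top [281 188]
side [299 198]
[ 599.46505638 -154.13046392  142.90709854] [ 0.3  -0.29  0.12 -0.11 -0.14 -0.02] 367.0926154562359 19.6 [ 0.53149471 -0.66768811 -3.80928082] [-0.08472548  0.04774552 -0.00331086]
```

View pics/w9.png

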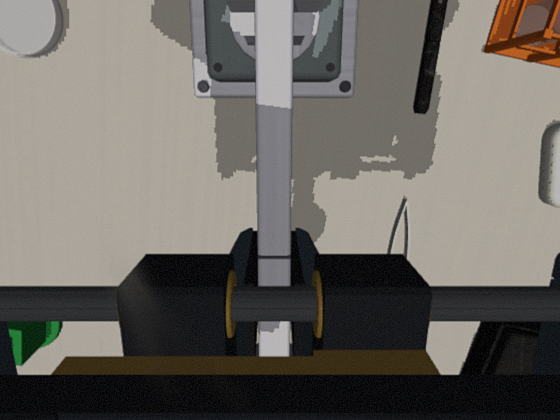

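View pics/f_side.png

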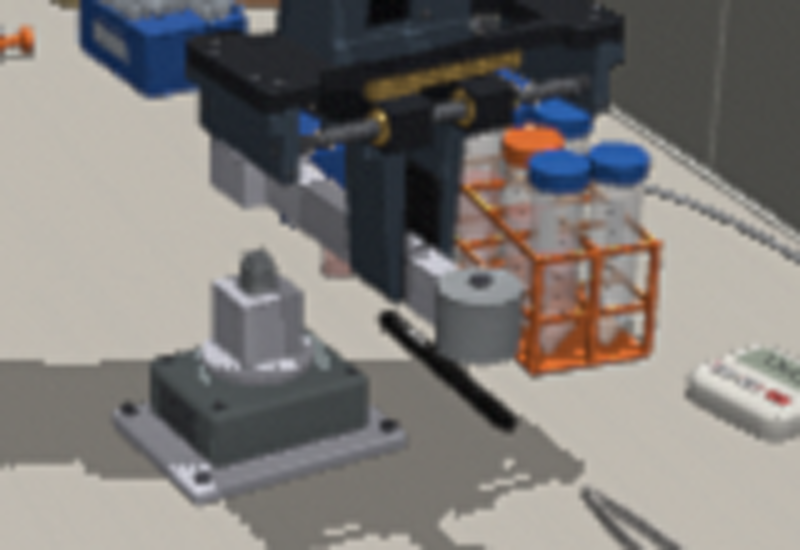

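View pics/f_top.png

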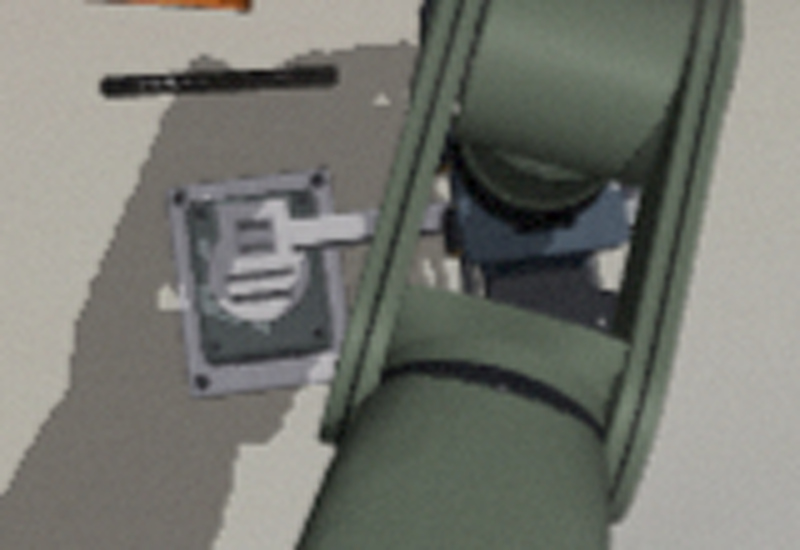

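Run:
```python
from h import *
p=grab_frame('top'); a=p['img']; np.save('t.npy',p,allow_pickle=True)
cv2.imwrite('pics/t9.png',cv2.resize(a[165:220,255:325],None,fx=11,fy=11,interpolation=cv2.INTER_CUBIC))
p=grab_frame('side'); b=p['img']; np.save('s.npy',p,allow_pickle=True)
cv2.imwrite('pics/s9.png',cv2.resize(b[160:230,285:360],None,fx=9,fy=8.5,interpolation=cv2.INTER_CUBIC))
d=np.load('w9.npy',allow_pickle=True).item(); c=cam(d['p'],d['st']); g=cv2.cvtColor(d['p']['img'],cv2.COLOR_BGR2GRAY)
st=d['st'];zb=st['ee_pos'][2]-3+26
print(zb, c[2])
cv2.imwrite('pics/w9c.png',cv2.resize(d['p']['img'][0:265,235:315],None,fx=5,fy=2.2,interpolation=cv2.INTER_CUBIC))
```

```text
165.90709853959137 [590.96851721 -80.05163358 312.61076679]
```

View pics/t9.png

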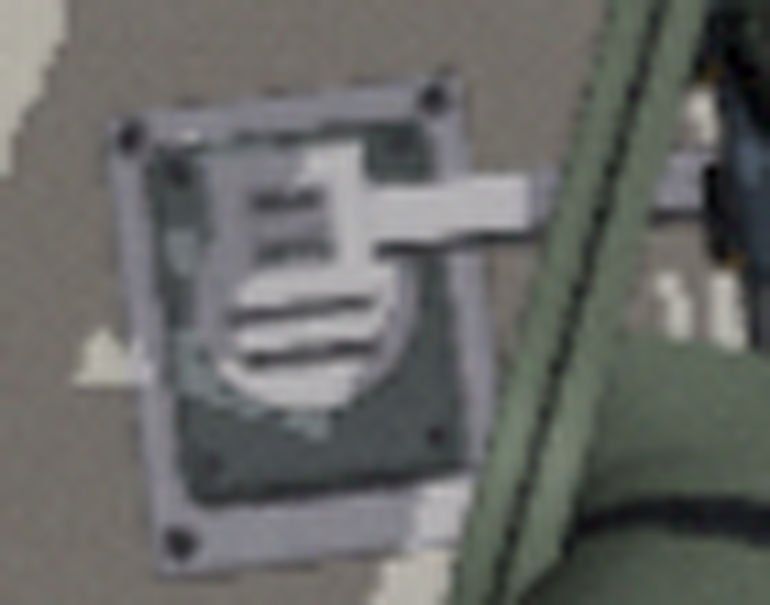

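View pics/s9.png

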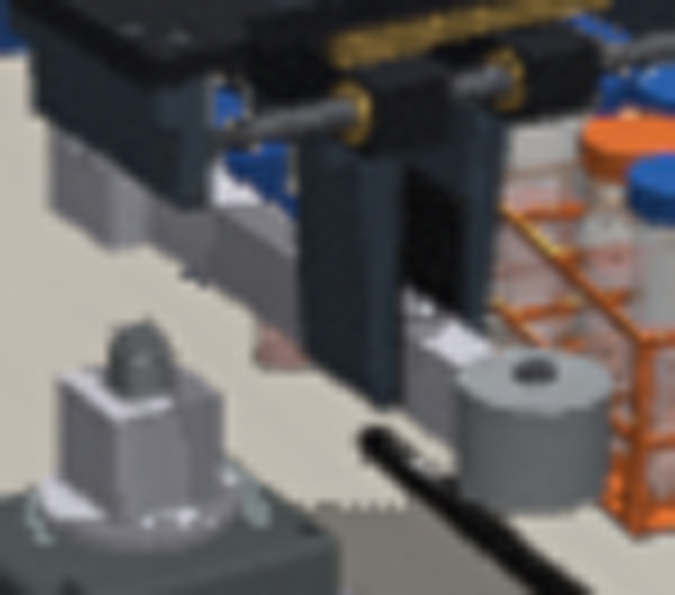

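View pics/w9c.png

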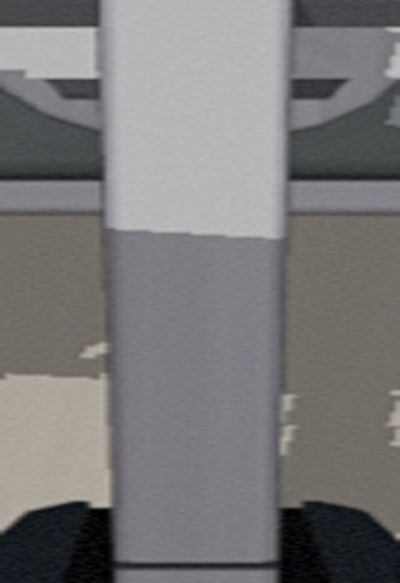

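```bash
cat > ov.py <<'E'
from h import *
def lever_pts(b,yaw,pitch,zu):
    Rm=R.from_euler('ZY',[yaw,pitch],degrees=True).as_matrix()
    f=lambda q: Rm@(np.array(q,float)-[0,0,13])+np.array([b[0],b[1],zu+13])
    segs=[]
    for cx,cy,hx,hy,zs in [(-130,0,18,18,(0,26)),(-130,0,8.25,8.25,(26,)),(-34,0,78,7,(26,0))]:
        C=[(cx+sx*hx,cy+sy*hy) for sx,sy in((-1,-1),(1,-1),(1,1),(-1,1))]
        for z in zs:
            for i in range(4): segs.append((f((*C[i],z)),f((*C[(i+1)%4],z))))
        if len(zs)==2 and hx==18:
            for q in C: segs.append((f((*q,0)),f((*q,26))))
    t=np.linspace(0,2*np.pi,25)
    for z in (33,0):
        P=[f((62+18.5*np.cos(x),18.5*np.sin(x),z)) for x in t]
        segs+=list(zip(P[:-1],P[1:]))
    return segs
def shaft(s,yaw):
    Rm=R.from_euler('z',yaw,degrees=True).as_matrix(); f=lambda q:Rm@np.array(q,float)+np.array([s[0],s[1],0])
    segs=[]
    for hx,hy,z in [(62,48,10),(46,37,42),(5,5,105),(17,17,87)]:
        C=[f((sx*hx,sy*hy,z)) for sx,sy in((-1,-1),(1,-1),(1,1),(-1,1))]
        segs+=[(C[i],C[(i+1)%4]) for i in range(4)]
    return segs
def draw(p,c,segs,box,sc,name,col=(0,0,255),im=None):
    x0,y0,x1,y1=box
    if im is None: im=cv2.resize(p['img'][y0:y1,x0:x1],None,fx=sc,fy=sc,interpolation=cv2.INTER_CUBIC)
    for A,B in segs:
        u,v=[tuple(int(k) for k in np.round(((proj(c,X)-[x0,y0])+.5)*sc-.5)) for X in (A,B)]
        cv2.line(im,u,v,col,1,cv2.LINE_AA)
    cv2.imwrite(name,im); return im
E
python3 - <<'E'
from ov import *
t=np.load('t.npy',allow_pickle=True).item();s=np.load('s.npy',allow_pickle=True).item()
L=lever_pts((599.6,-155.0),-82.95,0,140); H=shaft((583.8,-26.9),7.05)
for p,box,sc,n in [(t,(255,165,325,220),11,'pics/ot.png'),(s,(275,150,375,240),7,'pics/os.png')]:
    c=cam(p); im=draw(p,c,H,box,sc,n,(0,255,0)); draw(p,c,L,box,sc,n,(0,0,255),im)
E
```

```text
(no output)
```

View pics/ot.png

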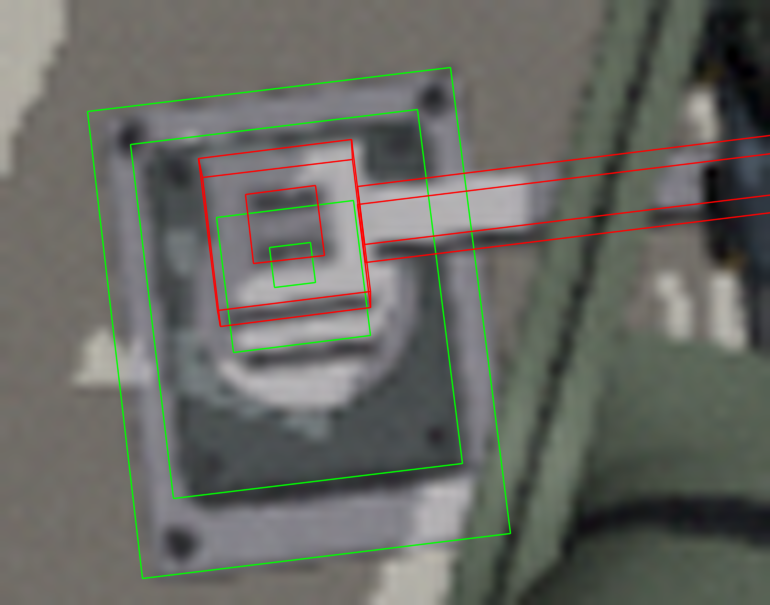

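View pics/os.png

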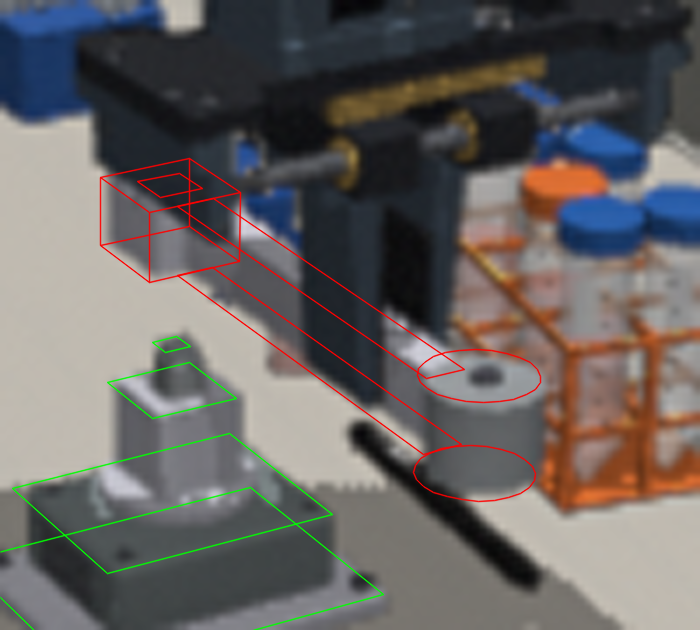

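Run:
```python
from h import *
st=sensors.state(); p=grab_frame('wrist'); np.save('w10.npy',dict(p=p,st=st),allow_pickle=True)
print(st['ee_pos'],st['time_s'],90-st['ee_rot'][0]+st['ee_rot'][2],st['ee_rot'][1])
cv2.imwrite('pics/w10a.png',cv2.resize(p['img'][0:110,190:360],None,fx=4.6,fy=4.6,interpolation=cv2.INTER_CUBIC))
cv2.imwrite('pics/w10b.png',cv2.resize(p['img'][225:295,235:315],None,fx=7,fy=7,interpolation=cv2.INTER_CUBIC))
```

```text
[ 599.5534673  -154.13064231  143.02504415] 19.75 367.11098779515027 89.98103989760615
```

View pics/w10a.png

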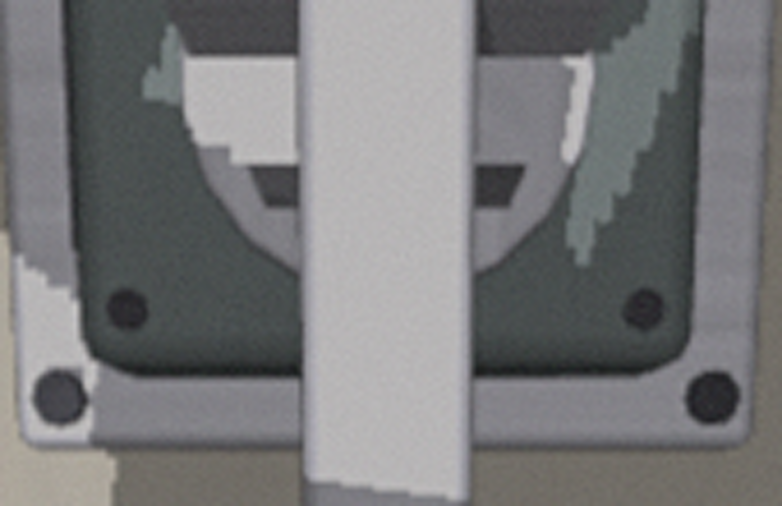

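View pics/w10b.png

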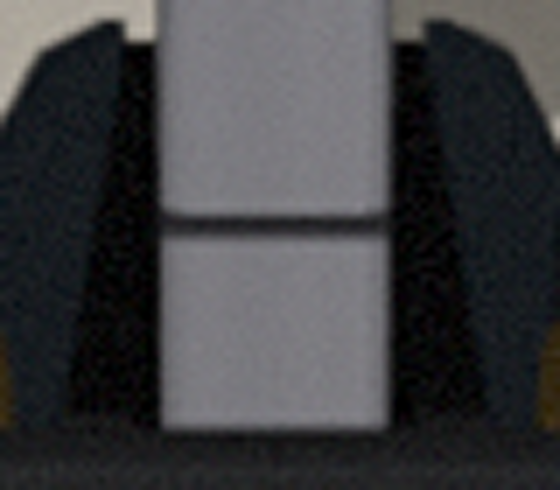

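Run:
```python
from h import *
d=np.load('w10.npy',allow_pickle=True).item(); st=d['st']; c=cam(d['p'],st)
fa=lambda q:(190+(q[0]+.5)/4.6-.5,(q[1]+.5)/4.6-.5)
fb=lambda q:(235+(q[0]+.5)/7-.5,225+(q[1]+.5)/7-.5)
a=np.radians(7.05); ex=np.array([np.cos(a),np.sin(a)]); ey=np.array([-ex[1],ex[0]])
Z=lambda px,z:onz(c,px,z)[:2]
ang=lambda v:np.degrees(np.arctan2(v[1],v[0])).round(2)
for n,qs,z,o in [('plate',[(60,397),(712,397)],10,40.2),('body',[(128,310),(644,309)],42,29.8),('hubtop',[(248,165),(528,165)],87,17),('hubbase',[(264,208),(518,208)],52,17)]:
    P=[Z(fa(q),z) for q in qs]; print(n,np.linalg.norm(P[1]-P[0]).round(1),ang(P[1]-P[0]),(np.mean(P,0)+o*ey).round(2))
P=[Z(fa(q),45) for q in []]
z=st['ee_pos'][2]-3+26
s=Z(fb((275,224)),z); bl=Z(fb((161,224)),z); br=Z(fb((389,224)),z); tl=Z(fa((301,150)),z); tr=Z(fa((472,150)),z); tl2=Z(fa((303,480)),z); tr2=Z(fa((467,480)),z)
print('scribe',s,'width',np.linalg.norm(bl-br),np.linalg.norm(tl-tr),np.linalg.norm(tl2-tr2))
m=(tl+tr)/2; print('lever yaw',ang(s-m), ang((tl2+tr2)/2-m))
u=(s-m)/np.linalg.norm(s-m); print('bore',s-117*u, 'with yaw -82.95', s-117*np.array([np.sin(a),-np.cos(a)]))
```

```text
plate 108.2 7.13 [583.78 -25.99]
body 75.6 7.24 [583.78 -25.67]
hubtop 33.5 7.13 [584.16 -26.28]
hubbase 35.3 7.13 [584.53 -26.  ]
scribe [ 598.43201783 -140.36926926] width 13.565730308797011 13.282405180588544 13.34511580245365
lever yaw -82.81 -83.15
bore [583.77892188 -24.2904737 ] with yaw -82.95 [584.07196939 -24.25385681]
```

Request:
play_rows([
  [0,-0.0005,-0.001,0,0.02],
  [0,-0.001,-0.002,0,0.02],
  [0,-0.0015,-0.003,0,0.02],
  [0,-0.0015,-0.004,0,0.02],
  [0,-0.0015,-0.005,0,0.02],
  [0,-0.0015,-0.005,0,0.02],
  [0,-0.0015,-0.005,0,0.02],
  [0,-0.0015,-0.005,0,0.02],
])

```text
time_s: 20.47
ee_pos: [599.7, -156.5, 138.0]
ee_rot: [87.6, 90.0, 4.7]
force: [0.7, -0.2, -3.5]
gripper_width: 13.7
```

Run:
```python
from ov import *
st=sensors.state(); p=grab_frame('wrist'); np.save('w11.npy',dict(p=p,st=st),allow_pickle=True); c=cam(p,st)
print(st['ee_pos'],st['time_s'],st['ee_rot'],st['force'])
g=cv2.GaussianBlur(cv2.cvtColor(p['img'],cv2.COLOR_BGR2GRAY).astype(float),(3,3),0)
Ws=[]
z=st['ee_pos'][2]+23
for r in list(range(45,75,3))+list(range(110,225,6)):
    row=g[r]; gr=np.gradient(row)
    def edge(lo,hi,s):
        k=lo+np.argmax(s*gr[lo:hi]); w=np.clip(s*gr[k-2:k+3],0,None); return (w*np.arange(k-2,k+3)).sum()/w.sum()
    l=edge(248,264,1); rr=edge(286,302,-1)
    A=onz(c,(l,r),z);B=onz(c,(rr,r),z); Ws.append((r,(A[1]+B[1])/2,np.linalg.norm(A-B)))
    if r in(45,72,110,146,188,218): print(r,l.round(2),rr.round(2),np.round(Ws[-1],2))
t=grab_frame('top');s=grab_frame('side')
b=st['ee_pos'][:2]+np.array([0.1,-0.9]); 
L=lever_pts(b,-82.9,0,st['ee_pos'][2]-3); H=shaft((583.8,-26.9),7.1)
for q,box,sc,n in [(s,(285,150,365,240),8,'pics/os2.png'),(t,(255,165,325,220),11,'pics/ot2.png')]:
    cc=cam(q); np.save(n[5:-3]+'npy',q,allow_pickle=True)
    cv2.imwrite(n,cv2.resize(q['img'][box[1]:box[3],box[0]:box[2]],None,fx=sc,fy=sc,interpolation=cv2.INTER_CUBIC))
```

```text
[ 599.72554373 -156.49398995  137.98474896] 20.4667 [87.64364273 89.99408603  4.68969166] [ 0.70289153 -0.21983433 -3.49050051]
45 256.26 290.72 [ 45.   -61.56  12.41]
72 255.8 291.63 [ 72.   -70.66  13.13]
110 257.87 289.68 [110.   -84.05  11.95]
146 258.31 289.35 [146.   -97.37  11.95]
188 259.33 288.14 [ 188.   -113.77   11.42]
218 259.72 288.42 [ 218.   -126.07   11.62]
```

View pics/os2.png

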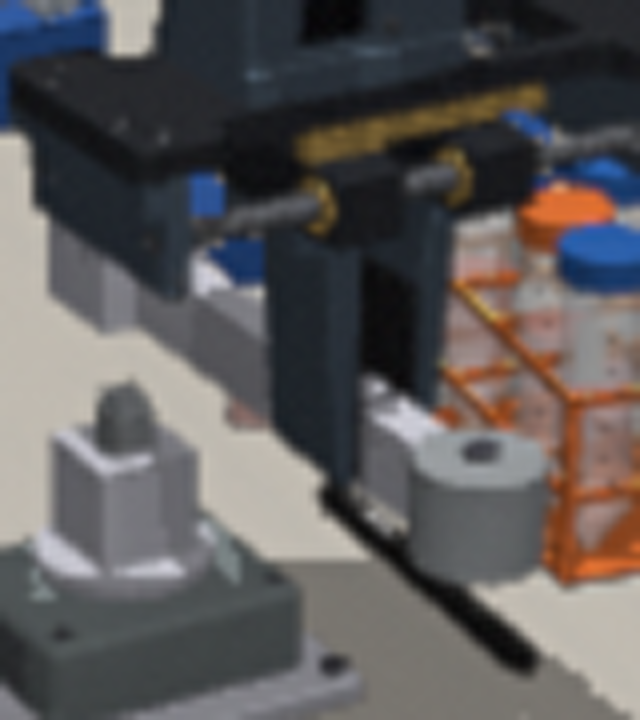

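View pics/ot2.png

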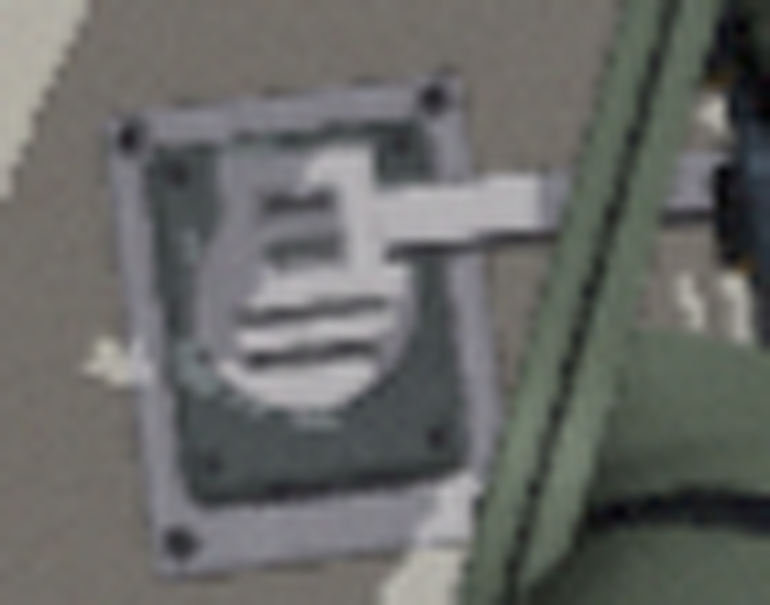

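Run:
```python
from ov import *
t=grab_frame('top');s=grab_frame('side')
st=sensors.state(); p=grab_frame('wrist'); np.save('w12.npy',dict(p=p,st=st),allow_pickle=True)
print(st['ee_pos'],st['time_s'],90-st['ee_rot'][0]+st['ee_rot'][2],st['qvel'].round(2))
c=cam(t); f=lambda q:(255+(q[0]+.5)/11-.5,165+(q[1]+.5)/11-.5)
z=st['ee_pos'][2]+23
print('plate',onz(c,f((306.5,320)),10),'bore',onz(c,f((303,227)),z), onz(c,f((302,228)),z))
cv2.imwrite('pics/t12.png',cv2.resize(t['img'][172:207,268:303],None,fx=18,fy=18,interpolation=cv2.INTER_CUBIC))
cv2.imwrite('pics/w12a.png',cv2.resize(p['img'][0:110,190:360],None,fx=4.6,fy=4.6,interpolation=cv2.INTER_CUBIC))
cv2.imwrite('pics/w12b.png',cv2.resize(p['img'][225:295,235:315],None,fx=7,fy=7,interpolation=cv2.INTER_CUBIC))
```

```text
[ 599.74293868 -156.45744643  138.03195179] 20.7167 7.048517933485047 [-0.    0.01  0.11 -0.02 -0.01  0.02]
plate [584.06448383 -29.35563904  10.        ] bore [583.83614784 -30.33580657 161.03195179] [583.59945507 -30.10218147 161.03195179]
```

View pics/t12.png

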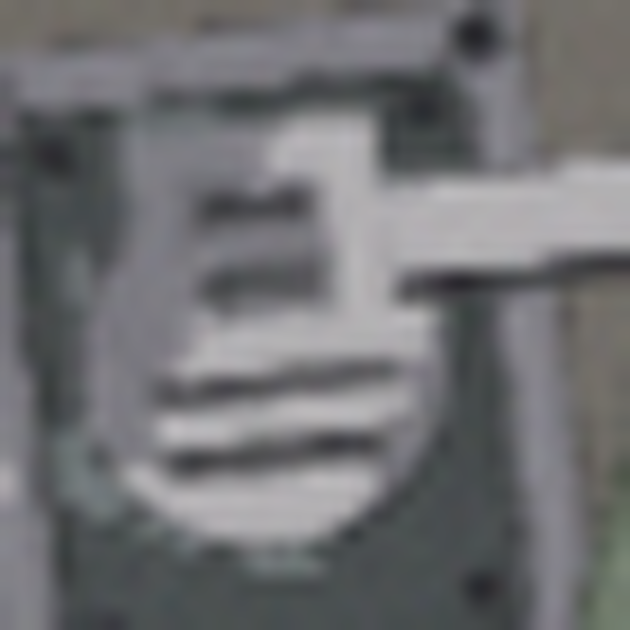

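View pics/w12a.png

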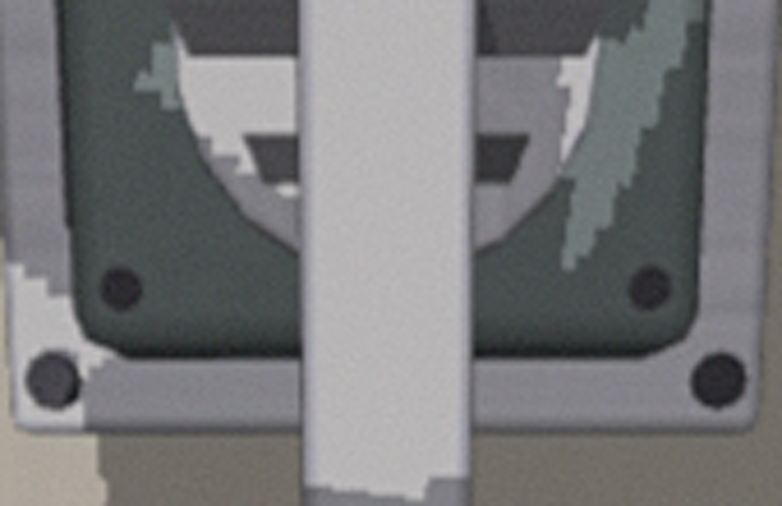

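View pics/w12b.png

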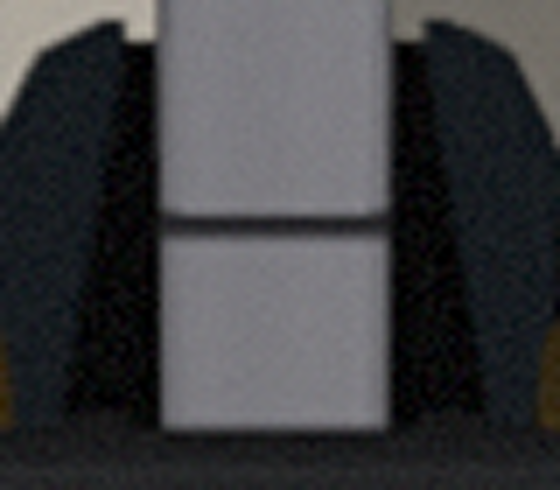

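Run:
```python
from h import *
d=np.load('w12.npy',allow_pickle=True).item(); st=d['st']; c=cam(d['p'],st)
fa=lambda q:(190+(q[0]+.5)/4.6-.5,(q[1]+.5)/4.6-.5)
fb=lambda q:(235+(q[0]+.5)/7-.5,225+(q[1]+.5)/7-.5)
a=np.radians(7.1); ex=np.array([np.cos(a),np.sin(a)]); ey=np.array([-ex[1],ex[0]])
Z=lambda px,z:onz(c,px,z)[:2]
ang=lambda v:np.degrees(np.arctan2(v[1],v[0])).round(2)
for n,qs,z,o in [('plate',[(53,380),(718,380)],10,40.2),('body',[(121,289),(650,288)],42,29.8),('hubtop',[(245,134),(529,134)],87,17),('hubbase',[(260,182),(516,182)],52,17)]:
    P=[Z(fa(q),z) for q in qs]; print(n,np.linalg.norm(P[1]-P[0]).round(1),ang(P[1]-P[0]),(np.mean(P,0)+o*ey).round(2))
z=st['ee_pos'][2]-3+26
s=Z(fb((275,224)),z); 
for y in (150,330,470):
    pass
tl=Z(fa((301,150)),z); tr=Z(fa((472,150)),z);m=(tl+tr)/2
u=(s-m)/np.linalg.norm(s-m); print(ang(u),'bore',s-117*u, s-117*np.array([np.sin(a),-np.cos(a)]))
```

```text
plate 108.3 7.07 [583.71 -25.97]
body 75.9 7.17 [583.73 -25.66]
hubtop 33.1 7.07 [584.05 -26.13]
hubbase 34.8 7.07 [584.13 -25.85]
-82.87 bore [584.09985571 -26.59093722] [584.16481972 -26.58282707]
```

Request:
play_rows([
  [0,0.0003,0,0,0.02],
  [0,0.0006,0,0,0.02],
  [0,0.0006,0,0,0.02],
  [0,0.0006,0,0,0.02],
  [0,0.0006,0,0,0.02],
  [0,0.0006,0,0,0.02],
  [0,0.0006,0,0,0.02],
  [0,0.0006,0,0,0.02],
])

```text
time_s: 21.43
ee_pos: [599.7, -155.9, 138.0]
ee_rot: [89.0, 90.0, 6.0]
force: [-0.5, -0.2, -4.1]
gripper_width: 13.8
```

Run:
```python
from ov import *
s=grab_frame('side'); st=sensors.state(); print(st['ee_pos'],st['qvel'].round(2))
c=cam(s)
# bias-correct: shift principal point by hub block offset
b=np.array([583.9,-26.3])+130*np.array([np.cos(np.radians(-82.9)),np.sin(np.radians(-82.9))])
# hub near corner etc predicted
H=shaft((583.9,-26.3),7.1)
hb=[((proj(c,A)-[285,150]+.5)*8-.5).round(1).tolist() for A,B in H[12:16]]; print('hub top pred',hb)
for pitch in (-2,0,2):
    L=lever_pts(b,-82.9,pitch,135); q=[((proj(c,A)-[285,150]+.5)*8-.5).round(0).tolist() for A,B in L[:4]]; cw=np.array([((proj(c,A)-[285,150]+.5)*8-.5) for A,B in L[-24:]]); ct=np.array([((proj(c,A)-[285,150]+.5)*8-.5) for A,B in L[-48:-24]])
    print(pitch,'eye bot',q,'cw bot max',cw.max(0).round(),'cwtop c',ct.mean(0).round())
cv2.imwrite('pics/s13.png',cv2.resize(s['img'][150:225,285:360],None,fx=8,fy=8,interpolation=cv2.INTER_CUBIC))
```

```text
[ 599.69192481 -155.86206028  137.97930587] [-0.02 -0.    0.05  0.05 -0.05  0.  ]
hub top pred [[93.4, 477.1], [188.8, 453.7], [135.3, 412.9], [41.5, 435.3]]
-2 eye bot [[37.0, 311.0], [93.0, 350.0], [195.0, 326.0], [138.0, 289.0]] cw bot max [534. 581.] cwtop c [467. 438.]
0 eye bot [[36.0, 296.0], [92.0, 337.0], [195.0, 314.0], [137.0, 273.0]] cw bot max [533. 589.] cwtop c [468. 446.]
2 eye bot [[35.0, 280.0], [91.0, 325.0], [194.0, 301.0], [137.0, 257.0]] cw bot max [531. 597.] cwtop c [469. 455.]
```

View pics/s13.png

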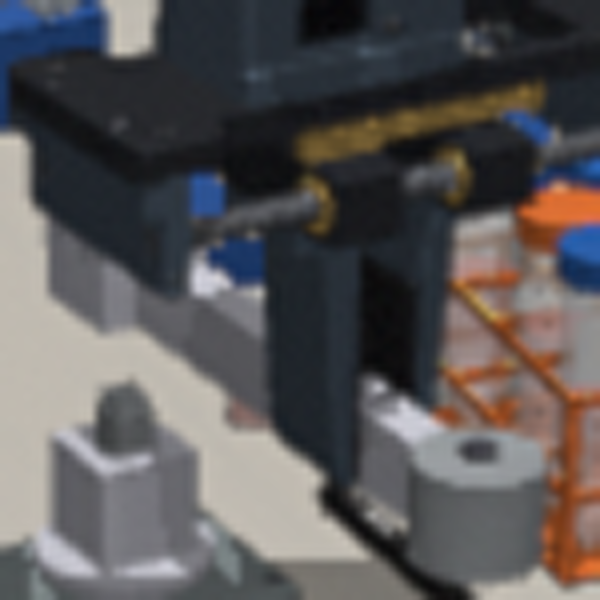

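Run:
```python
from h import *
st=sensors.state(); print(st['ee_pos'],st['gripper_width'],st['time_s'],st['force'])
print(job_done())
```

```text
[ 599.69192481 -155.86206028  137.97930587] 13.685642692072499 21.4833 [-0.82227327  0.76969698 -4.30342402]
the job is handed in; nothing more can be done
None
```

The drive hub is on the gear housing's shaft, and the arm is still holding the lever above the tip. I handed the job in at 21.5 s.

- **Hub:** I chose the smaller grey hub. It went down the shaft without catching. The side view after release shows its flange on the shoulder and the shaft tip showing above.
- **Lever:** I gripped it within about 1 mm of its balance point, with a commanded grip of 55 N. By the gripper height, its underside is about 30 mm above the shaft tip.
- **Alignment:** The lever's sides are within about 0.2° of the shaft's, and side to side the bore is within about 0.3 mm. Along the lever, the wrist and top cameras both put the bore about 0.7 mm too far towards −y. I then moved it back 0.6 mm but did not measure it again.
- **Level and still:** The side view puts the lever level to within about 1°, and the joints were almost still at the end.
- **Disagreements:**
    - The calibrations of the cameras differ by 2–3 mm in absolute position, so I relied on comparisons within a single picture.
    - One rough check in the wrist view hinted at a tilt of about 2°. The side view did not show it, so I left the lever as it was.
- **Other things on the bench:** I moved nothing else on purpose, and nothing looked disturbed in the pictures. I did not check each item's position.

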